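Load the roller mixer

TASK

Load the roller mixer: lift the two blue-capped bottles off the ribbed rack and lay one in each of the two empty outermost valleys between the rollers, about centred along them and set down so gently that no bottle drops or rolls and no roller starts turning. Then slide the end stop bar towards the bottles until it is fully home, and last push the run lever right over to the far side. Leave the orange-capped bottles and the other bench things where they are.

Things in the scene. Friction and masses are not known exactly. Their poses are not given: they have to be found in the camera images.
- blue1_center (a point): First blue-capped bottle, to be loaded. Lying bottle: body cylinder 48 mm diameter, 106 mm long, narrower 40 mm diameter screw cap 24 mm long on one end, 130 mm long overall, about 0.1 to 0.25 kg. Point: on its axis, half-way along the overall length (on the body; 65 mm to either end). x runs along its axis, away from the cap.
- blue2_center (a point): Second blue-capped bottle, to be loaded. Lying bottle: body cylinder 48 mm diameter, 106 mm long, narrower 40 mm diameter screw cap 24 mm long on one end, 130 mm long overall, about 0.1 to 0.25 kg. Point: on its axis, half-way along the overall length (on the body; 65 mm to either end). x runs along its axis, away from the cap.
- orange1_center (a point): Orange-capped bottle on the ribbed rack, not to be touched. Lying bottle: body cylinder 48 mm diameter, 106 mm long, narrower 40 mm diameter screw cap 24 mm long on one end, 130 mm long overall, about 0.1 to 0.25 kg. Point: on its axis, half-way along the overall length (on the body; 65 mm to either end). x runs along its axis, away from the cap.
- orange2_center (a point): Orange-capped bottle already lying in the middle lane of the mixer, to stay there. Lying bottle: body cylinder 48 mm diameter, 106 mm long, narrower 40 mm diameter screw cap 24 mm long on one end, 130 mm long overall, about 0.1 to 0.25 kg. Point: on its axis, half-way along the overall length (on the body; 65 mm to either end). x runs along its axis, away from the cap.
- rack: Blue ribbed rack, a fixed plate 190 x 280 x 14 mm with three slots 88 mm apart (slots run along its x). Each slot is two low white ribs 32 mm apart that hold one bottle with its axis 43 mm above the bench. Origin: under the centre of the plate, at bench height. The three bottles lie in its slots in any order.
- mixer: White roller mixer, fixed. Origin at bench height, in line with the middle of the lanes; x along the rollers, away from the robot. It reaches 105 mm nearer, 165 mm farther, 175 mm to either side. Six rollers make five valleys; blue markers on the near end plate show the two outermost. That plate: bottle-side face 85 mm nearer than the lane points, top 112 mm above the bench.
- lane_a (a point): Resting place for a bottle in the outermost (far from the lever) of the mixer's five valleys. Point: where the centre of a bottle lies when it rests in the valley, 17 mm above the roller tops (roller tops are 86 mm above the bench). x runs along the rollers, away from the robot; z up; y across the rollers, towards the lever side.
- lane_mid (a point): Resting place for a bottle in the middle one of the mixer's five valleys. Point: where the centre of a bottle lies when it rests in the valley, 17 mm above the roller tops (roller tops are 86 mm above the bench). x runs along the rollers, away from the robot; z up; y across the rollers, towards the lever side.
- lane_b (a point): Resting place for a bottle in the outermost (lever side) of the mixer's five valleys. Point: where the centre of a bottle lies when it rests in the valley, 17 mm above the roller tops (roller tops are 86 mm above the bench). x runs along the rollers, away from the robot; z up; y across the rollers, towards the lever side.
- stop_bar (a joint): End stop bar, an aluminium bar 28 mm high across the far end of the rollers, 3 mm above them (top 118 mm above the bench), that slides along the rollers towards the robot. 0 m = fully back, 0.05 m = fully home against its stop, where its face is 85 mm beyond the lane points. Friction about 2 N.
- stop_handle (a point): Blue upright grip tab in the middle of the end stop bar: 16 mm thick along the sliding direction, 50 mm wide across, top 176 mm above the bench. Point: inside the tab, 157 mm above the bench (19 mm below its top, 30 mm above the top of a bottle lying on the rollers). x runs along the rollers, away from the robot; the bar slides along -x.
- run_lever (a joint): Run lever on the grey console beside the rollers: 0 rad = off, leaning about 29 degrees towards the robot; 1.0 rad = right over, leaning about 29 degrees away. Stays where it is left; needs about 1 N at the knob.
- run_lever_tip (a point): Centre of the lever's green ball knob, 26 mm diameter, on a 10 mm rod 60 mm long whose pivot is 94 mm above the bench. The knob moves in an arc along the rollers' direction, away from the robot. Its x axis is along the rollers only when the lever is upright.
- jar: Capped glass jar 70 mm diameter, 85 mm high, bystander. Point: centre of its underside.
- beaker: Glass beaker 80 mm diameter, 95 mm high, bystander. Point: centre of its underside.
- reagent: Amber bottle 64 mm diameter, 160 mm high, bystander. Point: centre of its underside.
- dish: Shallow white dish 90 mm diameter, bystander. Point: centre of its underside.
- roller0 (a joint): Roller 0 of six (0 farthest from the lever), rubber, 28 mm diameter, turning freely about its length with a slight bearing drag; rollers are 44 mm apart and lie level along the mixer. Angle in rad, 0 at the start.
- roller1 (a joint): Roller 1 of six (0 farthest from the lever), rubber, 28 mm diameter, turning freely about its length with a slight bearing drag; rollers are 44 mm apart and lie level along the mixer. Angle in rad, 0 at the start.
- roller2 (a joint): Roller 2 of six (0 farthest from the lever), rubber, 28 mm diameter, turning freely about its length with a slight bearing drag; rollers are 44 mm apart and lie level along the mixer. Angle in rad, 0 at the start.
- roller3 (a joint): Roller 3 of six (0 farthest from the lever), rubber, 28 mm diameter, turning freely about its length with a slight bearing drag; rollers are 44 mm apart and lie level along the mixer. Angle in rad, 0 at the start.
- roller4 (a joint): Roller 4 of six (0 farthest from the lever), rubber, 28 mm diameter, turning freely about its length with a slight bearing drag; rollers are 44 mm apart and lie level along the mixer. Angle in rad, 0 at the start.
- roller5 (a joint): Roller 5 of six (0 farthest from the lever), rubber, 28 mm diameter, turning freely about its length with a slight bearing drag; rollers are 44 mm apart and lie level along the mixer. Angle in rad, 0 at the start.
Not all that is in view belongs to the job. What is shaped like the part that bears blue2_center but pink is not meant.

How it is judged (in metres and radians):
On the way, in this order (a step that is already met when the one before it is completed fails the run):
1. one blue-capped bottle lies still and released in an outermost valley (((((x of blue1_center in the frame of lane_a between -0.02 and 0.02 m and y of blue1_center in the frame of lane_a between -0.005 and 0.005 m and z of blue1_center in the frame of lane_a between -0.004 and 0.004 m and angle between the x axis of blue1_center and the x axis of lane_a, either way round below 0.06 rad) or (x of blue1_center in the frame of lane_b between -0.02 and 0.02 m and y of blue1_center in the frame of lane_b between -0.005 and 0.005 m and z of blue1_center in the frame of lane_b between -0.004 and 0.004 m and angle between the x axis of blue1_center and the x axis of lane_b, either way round below 0.06 rad)) and (linear speed of blue1 below 0.02 m/s and angular speed of blue1 below 0.3 rad/s and contact force between the fingers and blue1 below 0.1 N)) or (((x of blue2_center in the frame of lane_a between -0.02 and 0.02 m and y of blue2_center in the frame of lane_a between -0.005 and 0.005 m and z of blue2_center in the frame of lane_a between -0.004 and 0.004 m and angle between the x axis of blue2_center and the x axis of lane_a, either way round below 0.06 rad) or (x of blue2_center in the frame of lane_b between -0.02 and 0.02 m and y of blue2_center in the frame of lane_b between -0.005 and 0.005 m and z of blue2_center in the frame of lane_b between -0.004 and 0.004 m and angle between the x axis of blue2_center and the x axis of lane_b, either way round below 0.06 rad)) and (linear speed of blue2 below 0.02 m/s and angular speed of blue2 below 0.3 rad/s and contact force between the fingers and blue2 below 0.1 N)))), for 0.2 s.
2. both blue-capped bottles lie still and released, one in each outermost valley ((((x of blue1_center in the frame of lane_a between -0.02 and 0.02 m and y of blue1_center in the frame of lane_a between -0.005 and 0.005 m and z of blue1_center in the frame of lane_a between -0.004 and 0.004 m and angle between the x axis of blue1_center and the x axis of lane_a, either way round below 0.06 rad) and (x of blue2_center in the frame of lane_b between -0.02 and 0.02 m and y of blue2_center in the frame of lane_b between -0.005 and 0.005 m and z of blue2_center in the frame of lane_b between -0.004 and 0.004 m and angle between the x axis of blue2_center and the x axis of lane_b, either way round below 0.06 rad)) or ((x of blue1_center in the frame of lane_b between -0.02 and 0.02 m and y of blue1_center in the frame of lane_b between -0.005 and 0.005 m and z of blue1_center in the frame of lane_b between -0.004 and 0.004 m and angle between the x axis of blue1_center and the x axis of lane_b, either way round below 0.06 rad) and (x of blue2_center in the frame of lane_a between -0.02 and 0.02 m and y of blue2_center in the frame of lane_a between -0.005 and 0.005 m and z of blue2_center in the frame of lane_a between -0.004 and 0.004 m and angle between the x axis of blue2_center and the x axis of lane_a, either way round below 0.06 rad))) and linear speed of each of blue1, blue2 below 0.02 m/s and angular speed of each of blue1, blue2 below 0.3 rad/s and contact force between the fingers and blue1 below 0.1 N and contact force between the fingers and blue2 below 0.1 N), for 0.2 s.
3. the end stop bar is fully home (value of joint stop_bar above 0.046 m), for 0.1 s.
4. the run lever is right over (value of joint run_lever above 0.85 rad), for 0.1 s.
At the end, for the whole second after the job is handed in: A blue-capped bottle rests released and still in each outermost valley (20 mm along, 5 mm across, 4 mm in height, 0.06 rad), the orange-capped one still in the middle lane within the same limits; stop bar home (0.046 m or more), lever over (0.85 rad or more) (all of step 2 and value of joint stop_bar above 0.046 m and value of joint run_lever above 0.85 rad and x of orange2_center in the frame of lane_mid between -0.02 and 0.02 m and y of orange2_center in the frame of lane_mid between -0.005 and 0.005 m and z of orange2_center in the frame of lane_mid between -0.004 and 0.004 m and angle between the x axis of orange2_center and the x axis of lane_mid, either way round below 0.06 rad); the robot touches nothing.
It fails at once if a roller is set turning: turned by more than 0.6 rad from its start (value of joint any of roller0, roller1, roller2, roller3, roller4, roller5 above 0.6 rad or value of joint any of roller0, roller1, roller2, roller3, roller4, roller5 below -0.6 rad).
It fails at once if a blue-capped bottle drops or rolls away (over 0.35 m/s out of the fingers) ((contact force between the fingers and blue1 below 0.05 N and linear speed of blue1 above 0.35 m/s) or (contact force between the fingers and blue2 below 0.05 N and linear speed of blue2 above 0.35 m/s)).
It fails at once if a orange-capped bottle is moved by more than 20 mm (distance of any of orange1_center, orange2_center from where it was at the start of the episode above 0.02 m).
It fails at once if a bench thing is moved by more than 30 mm (distance of any of jar, beaker, reagent, dish from where it was at the start of the episode above 0.03 m).
It also fails if it takes over 72 s, if anything falls off the work surface, if the arm or the gripper's body presses on something with over 40 N, if the wrist force passes 120 N, or if a joint passes its speed limit or range.

ROBOT

A 7-joint arm with a two-finger parallel gripper is mounted at the origin on the work surface. World frame = base frame: x ahead of the robot, y to its left, z up, the work surface at z = 0. Lengths are in m, angles in degrees, forces in N, time in s.
With the tool pointing down it reaches from about 0.35 to 0.9 m from the base axis. Payload 8.1 kg.
Tool frame: the origin (TCP) lies between the finger pads; the fingertips stand 22 mm ahead of it and the grasp point (between the pads) lies 3 mm ahead of it; z points along the fingers, y is the direction in which the jaws open and shut (so a half turn about z gives the same grasp; the last joint's range is limited). The gripper opens to 92 mm and grips with 3 to 60 N. Pads are 19 mm wide; open, the fingers measure 130 mm over their backs; the gripper's body (75 mm by 190 mm) begins 47 mm behind the grasp point.
Start: joints at [-72.8, 24.895, 1.432, 90.138, -0.665, 64.973, -4.303], TCP at [0.245, 0.575, 0.249] pointing down, gripper open.
Joint ranges: [-149.89, 149.89], [-25.12, 119.58], [-72.63, 75.52], [4.76, 147.25], [-75.54, 255.54], [6.69, 114.76], [-157.13, 157.13]. Speed limits (degrees/s): [127.2, 127.2, 172.46, 172.46, 180, 180, 180].

INTERFACE

Orientations are given as [roll, pitch, yaw] about the fixed x, y, z axes, in that order (R = Rz(yaw) Ry(pitch) Rx(roll)).
In Python, from station import sensors, eyes, r gives the robot as it stands.
- The arm moves only by the tool arm_command, never from a script. Its argument "targets" is a list of rows, each an object with "slide": the shift along the tool's x, y, z in m, a list of three; "roll": the turn about the tool's z in degrees; "claw": the finger opening in m, from 0 to 0.0918. A call has 1 to 8 rows; each row shifts and turns the commanded pose from where the row before left it, along the tool's axes as they then stand; what a row does not reach is not made up. A row lasts 1/8 s, in which the tool goes at most 62.5 mm and 10.7 degrees, less where a joint would pass 70% of its speed; a pose out of reach is approached as far as the arm can. A call with a gripper value outside its range is refused whole. The fingers move at their own pace and stop on an object; "grip_force" is the grip in N (left out, the last holds). Time passes only in rows, so rows that do not move let the fingers close. It gives the time, the measured TCP pose, the force and the opening at its end, in the units of the state.
- sensors.read_state(): the state, without advancing time (a new reading comes with each control period).
- eyes.snapshot(name): name is "side" or "top"; returns a dict with "img" (400x640x3 uint8, red, green, blue), "fov_y" (degrees; the focal length in pixels is half the picture's height over the tangent of half this angle, whatever the lens; pixels are square), "cx", "cy" (the principal point, pixels), "k1" (the pictures are not rectified: a ray, as slopes to the right and down, at radius r is drawn at 1 + k1 r^2 times it, then the intrinsics apply), "R" (3x3) and "t" (3): a world point X has camera coordinates R X + t. Camera axes: x right, y down, z forward; pixel columns grow to the right and rows downward; lengths in m; the calibration is good to about 2 mm. A picture is of the moment at which its call begins. There is no depth.
- r.job_done(): hands the job in, once; it reports no verdict.
The state is a dict: "time": time; "qpos": joint angles; "joint_vel": joint speeds; "joint_torque": joint torques, N m; "tool_pos": TCP position; "tool_rot": TCP orientation; "contact_force": force on the tool from outside, world axes, zero at the start; "ft_torque": the same for the moment, N m; "opening": finger opening in m.
Only numpy, scipy, OpenCV 4.12 (cv2) and the standard library are available. Lean on these libraries where they do the work, as an engineer would, in place of code of your own. Each camera call takes 0.05 s, during which the arm holds its last target.

## Working session

There is one attempt and no reset: what is moved stays moved. The work goes in short steps, Python scripts to look and compute and a tool call to move; the robot and the scene stay as the last step left them, time stands still between calls to the robot, and variables do not carry over. Pictures are saved under pics/ and viewed, and the job is handed in when it is done.

Besides the shell and the picture viewer there is one more tool, called as name([rows], argument=value, ...), one row to a line, values as JSON. arm_command: Moves the arm, as the interface text tells. Its arguments: {"type":"object","properties":{"targets":{"type":"array","items":{"type":"object","properties":{"slide":{"type":"array","items":{"type":"number"}},"roll":{"type":"number"},"claw":{"type":"number"}}}},"grip_force":{"type":"number"}},"required":["targets"]}

```bash
mkdir -p pics; ls; python3 - <<'E'
from station import sensors, eyes, r
import cv2
s=sensors.read_state(); print({k:s[k] for k in('time','tool_pos','tool_rot','opening','contact_force')})
for n in('side','top'):
    d=eyes.snapshot(n); cv2.imwrite(f'pics/{n}0.png',d['img'][:,:,::-1]); print(n,d['fov_y'],d['cx'],d['cy'],d['k1'],d['R'],d['t'])
E
```

```text
pics
{'time': 0.0, 'tool_pos': array([0.24484008, 0.57451863, 0.24794331]), 'tool_rot': array([-1.79909101e+02,  6.92699363e-03,  1.56916594e+02]), 'opening': 0.09193122596109181, 'contact_force': array([0.71537381, 0.25410148, 0.85247562])}
side 45.75989712230713 325.3911466134489 204.7943617342149 -0.1418296477944012 [[-0.90076817 -0.43426149  0.00580126]
 [-0.28620302  0.58350459 -0.76000673]
 [ 0.32665659 -0.68625021 -0.64988931]] [0.4439614 0.2324524 1.6433126]
top 44.32755086786507 322.86947871536336 197.15723629843896 0.007890839367520858 [[-0.00600055 -0.99997506  0.00372578]
 [-0.99801195  0.00575493 -0.06276161]
 [ 0.06273861 -0.00409497 -0.99802159]] [0.02120684 0.49541224 1.6110761 ]
```

View pics/side0.png

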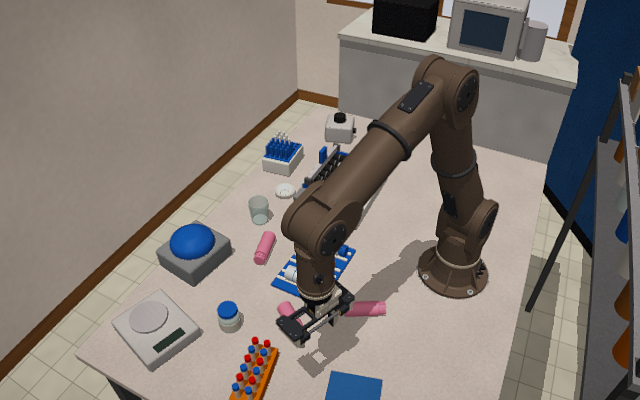

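View pics/top0.png

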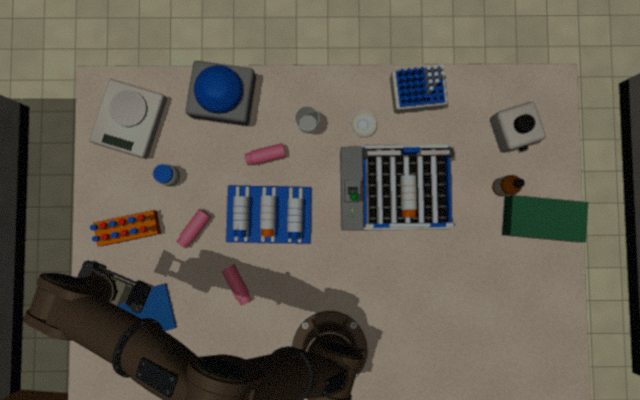

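```bash
python3 - <<'E'
import cv2
a=cv2.imread('pics/top0.png')
cv2.imwrite('pics/rack0.png',cv2.resize(a[175:255,215:325],None,fx=7,fy=7,interpolation=cv2.INTER_CUBIC))
cv2.imwrite('pics/mix0.png',cv2.resize(a[135:240,330:465],None,fx=5.5,fy=5.5,interpolation=cv2.INTER_CUBIC))
E
```

```text
(no output)
```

View pics/rack0.png

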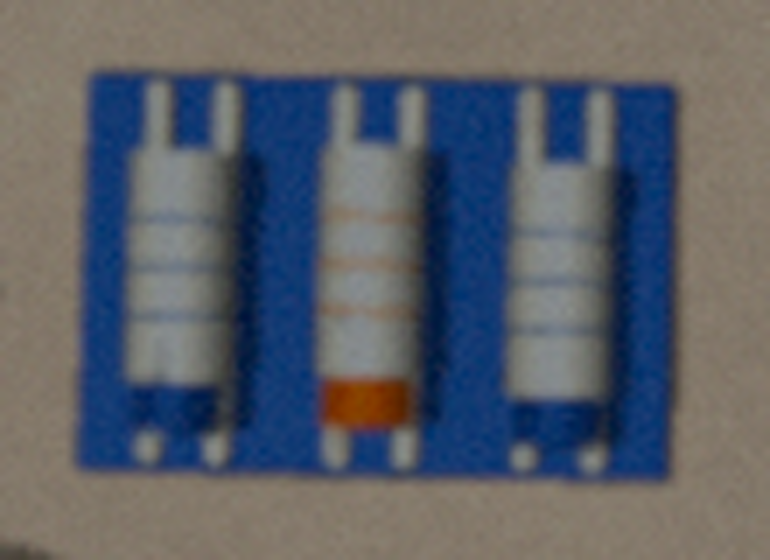

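View pics/mix0.png

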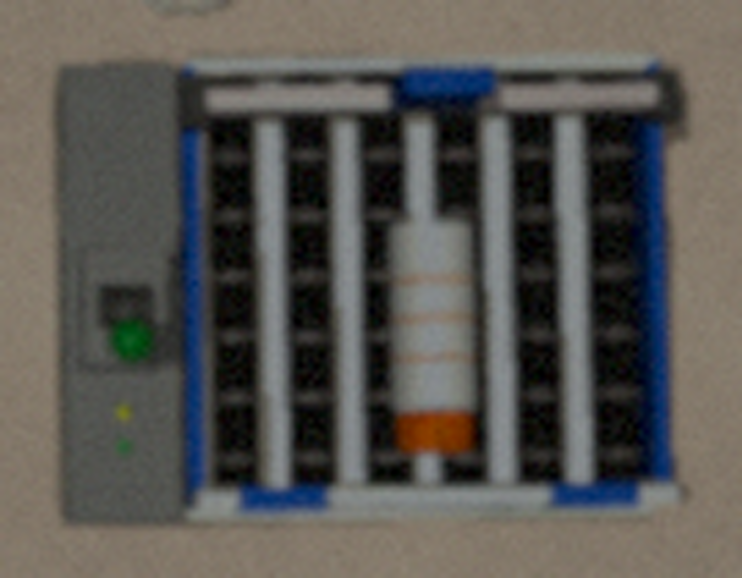

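```bash
cat > h.py <<'E'
import numpy as np, cv2
from station import sensors, eyes, r
def K(d):
    f=200/np.tan(np.radians(d['fov_y']/2)); return np.array([[f,0,d['cx']],[0,f,d['cy']],[0,0,1.]]), np.array([d['k1'],0,0,0,0])
def ray(d,uv):
    k,dc=K(d); p=cv2.undistortPoints(np.array(uv,float).reshape(-1,1,2),k,dc).reshape(-1,2)
    R=np.array(d['R']);t=np.array(d['t']); C=-R.T@t
    return C,np.c_[p,np.ones(len(p))]@R
def plane(d,uv,z):
    C,v=ray(d,uv); return C+v*((z-C[2])/v[:,2])[:,None]
def proj(d,X):
    k,dc=K(d); rv=cv2.Rodrigues(np.array(d['R']))[0]
    return cv2.projectPoints(np.array(X,float).reshape(-1,1,3),rv,np.array(d['t']),k,dc)[0].reshape(-1,2)
def crop(uv,s,x0,y0): return (np.array(uv,float)+.5)/s-.5+np.array([x0,y0])
E
python3 - <<'E'
from h import *
np.set_printoptions(precision=4,suppress=True)
d=eyes.snapshot('top'); print('cam',ray(d,[[0,0]])[0])
f=lambda uv:crop(uv,7,215,175)
g=lambda uv:crop(uv,5.5,330,135)
print('rack',plane(d,f([[92,73],[676,86],[668,480],[78,467]]),.014)[:,:2])
for n,L in dict(b1=[[183,148],[178,385]],o=[[374,146],[368,380]],b2=[[562,163],[557,400]]).items():
    print(n,plane(d,f(L),.055)[:,:2])
print('ribs L',plane(d,f([[158,85],[228,85],[148,450],[214,450]]),.03)[:,:2])
print('plate near top corners',plane(d,g([[195,500],[675,495]]),.112)[:,:2])
print('markers',plane(d,g([[243,498],[326,498],[553,493],[638,493]]),.112)[:,:2])
print('orange2',plane(d,g([[433,217],[436,412],[437,455],[390,300],[478,300]]),.103)[:,:2])
print('tab',plane(d,g([[395,85],[497,85],[446,68],[446,105]]),.176)[:,:2])
print('knob',plane(d,g([[131,340]]),.146)[:,:2])
E
```

```text
cam [0.3935 0.025  1.6389]
rack [[0.5379 0.3338]
 [0.5301 0.057 ]
 [0.344  0.0616]
 [0.3518 0.3392]]
b1 [[0.4992 0.2838]
 [0.3901 0.2856]]
o [[0.4997 0.1957]
 [0.3919 0.1984]]
b2 [[0.4913 0.109 ]
 [0.3822 0.1115]]
ribs L [[0.5306 0.2997]
 [0.5304 0.2669]
 [0.3599 0.3035]
 [0.3597 0.2728]]
plate near top corners [[ 0.4005 -0.1118]
 [ 0.4018 -0.3829]]
markers [[ 0.4015 -0.1389]
 [ 0.4012 -0.1858]
 [ 0.4033 -0.314 ]
 [ 0.403  -0.3621]]
orange2 [[ 0.5613 -0.2505]
 [ 0.4498 -0.2503]
 [ 0.4253 -0.2505]
 [ 0.5139 -0.2252]
 [ 0.5136 -0.2754]]
tab [[ 0.6259 -0.2179]
 [ 0.6256 -0.2736]
 [ 0.6351 -0.2459]
 [ 0.6147 -0.2456]]
knob [[ 0.4891 -0.0743]]
```

arm_command([
  {"slide": [0, 0, -0.03], "roll": -10.6, "claw": 0.075},
  {"slide": [0, 0, -0.03], "roll": -10.6},
  {"slide": [0, 0, 0], "roll": -0.4},
  {"slide": [0, 0, 0]},
  {"slide": [0, 0, 0]},
])

```text
$.targets[1]: bad value
```

arm_command([
  {"slide": [0, 0, -0.03], "roll": -10.6, "claw": 0.075},
  {"slide": [0, 0, -0.03], "roll": -10.6, "claw": 0.075},
  {"slide": [0, 0, 0], "roll": -0.4, "claw": 0.075},
  {"slide": [0, 0, 0], "roll": 0, "claw": 0.075},
])

```text
time: 0.65
tool_pos: [0.245, 0.5746, 0.308]
tool_rot: [-179.9, -0.0, 178.4]
contact_force: [-0.2, 0.5, -0.3]
opening: 0.0748
```

arm_command([
  {"slide": [-0.0254, -0.0354, 0], "roll": 0, "claw": 0.075},
  {"slide": [-0.0254, -0.0354, 0], "roll": 0, "claw": 0.075},
  {"slide": [-0.0254, -0.0354, 0], "roll": 0, "claw": 0.075},
  {"slide": [-0.0254, -0.0354, 0], "roll": 0, "claw": 0.075},
  {"slide": [-0.0254, -0.0354, 0], "roll": 0, "claw": 0.075},
  {"slide": [-0.0254, -0.0354, 0], "roll": 0, "claw": 0.075},
  {"slide": [-0.0254, -0.0354, 0], "roll": 0, "claw": 0.075},
  {"slide": [-0.0254, -0.0354, 0], "roll": 0, "claw": 0.075},
])

```text
time: 1.65
tool_pos: [0.4409, 0.285, 0.3075]
tool_rot: [-179.9, -0.1, 178.4]
contact_force: [1.5, -0.3, -0.0]
opening: 0.075
```

```bash
python3 - <<'E'
from h import *
s=sensors.read_state(); print(s['tool_pos'],s['tool_rot'],s['qpos'])
for n in('side','top'):
    d=eyes.snapshot(n); cv2.imwrite(f'pics/{n}1.png',d['img'][:,:,::-1])
    if n=='side': cv2.imwrite('pics/side1z.png',cv2.resize(d['img'][110:310,240:440,::-1],None,fx=3,fy=3,interpolation=cv2.INTER_CUBIC))
E
```

```text
[0.44094742 0.28499723 0.30754518] [-1.79927125e+02 -8.51280535e-02  1.78419338e+02] [-42.64142019  12.90186927   4.86453258  99.11364207  -1.16665157
  68.14557886  50.95671819]
```

View pics/side1.png

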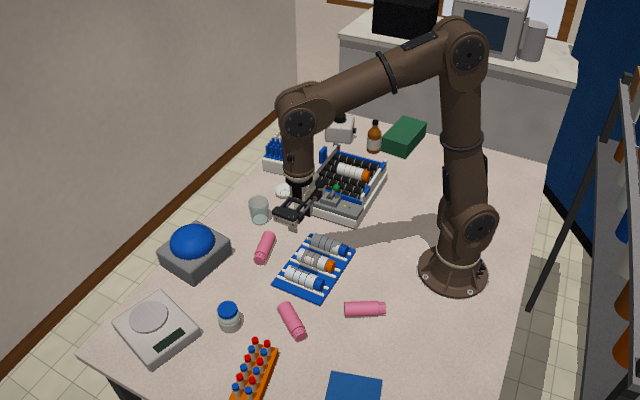

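View pics/top1.png

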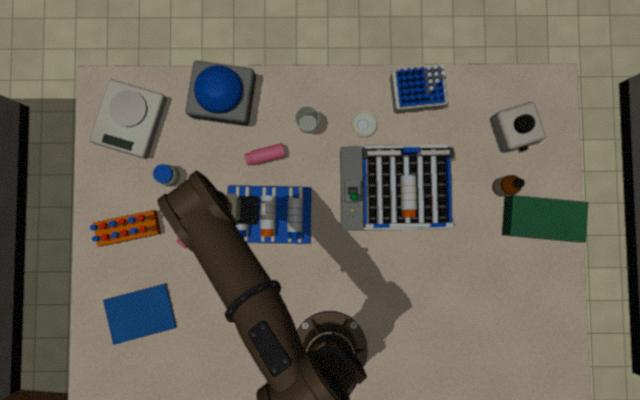

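```bash
python3 - <<'E'
from h import *
np.set_printoptions(precision=4,suppress=True)
d=eyes.snapshot('side'); im=d['img'][:,:,::-1].copy()
# predicted model points
yaw=np.radians(-1.6); ax=np.array([np.cos(yaw),np.sin(yaw),0])
def drawb(c):
    c=np.array(c)
    for s in(-.065,-.041,.065):
        rr=.02 if s<-.05 else .024
        ring=[c+ax*s+rr*np.array([0,np.cos(t),np.sin(t)]) for t in np.linspace(0,6.28,24)]
        for u in proj(d,ring): big.append(u)
big=[]
drawb([.432,.2855,.043]);drawb([.4244,.1104,.043]);
n1=len(big)
L=proj(d,[[.493,-.162,.103],[.493,-.25,.103],[.493,-.338,.103],[.489,-.074,.1465],[.625,-.246,.176]])
def z(x0,y0,w,h,s,pts,fn):
    c=cv2.resize(im[y0:y0+h,x0:x0+w],None,fx=s,fy=s,interpolation=cv2.INTER_CUBIC)
    for u in pts:
        q=((np.array(u)-[x0,y0]+.5)*s-.5).astype(int); cv2.circle(c,tuple(q.tolist()),2,(0,255,255),-1)
    cv2.imwrite(fn,c)
z(265,225,95,80,8,big,'pics/rackside.png'); z(300,135,100,95,6,L,'pics/mixside.png')
E
```

```text
(no output)
```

View pics/rackside.png

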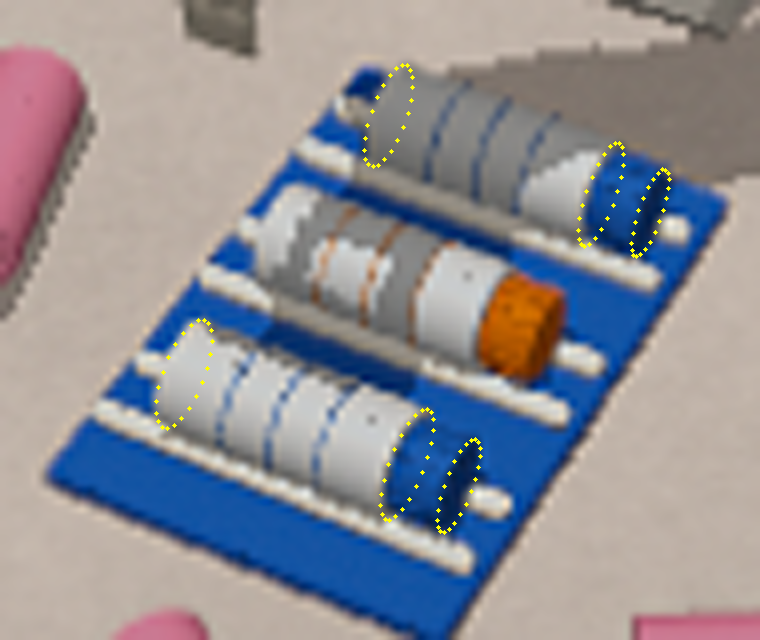

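View pics/mixside.png

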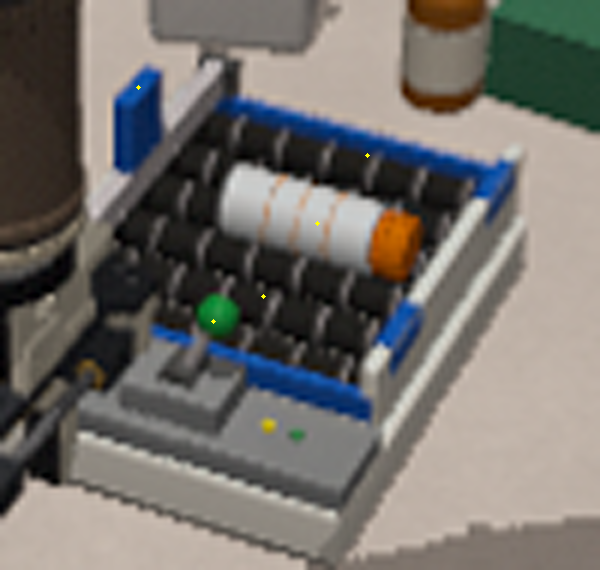

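```bash
python3 - <<'E'
from h import *
np.set_printoptions(precision=4,suppress=True)
d=eyes.snapshot('top'); s=eyes.snapshot('side')
for z in(.07,.08,.09,.1,.11):
    P=plane(d,crop([[183,300],[203,300],[650,300]],5.5,330,135),z)
    q=(proj(s,P)-[300,135]+.5)*6-.5
    print(z,P[:,:2].ravel(),q.ravel())
E
```

```text
0.07 [ 0.5171 -0.1099  0.5171 -0.1215  0.5156 -0.3821] [195.3804 370.5557 203.0786 360.3492 358.9842 153.6519]
0.08 [ 0.5163 -0.109   0.5163 -0.1206  0.5148 -0.3795] [196.1536 359.7028 203.8297 349.5682 359.3109 144.3093]
0.09 [ 0.5156 -0.1081  0.5155 -0.1196  0.514  -0.377 ] [196.9328 348.7634 204.5866 338.7012 359.6397 134.8901]
0.1 [ 0.5148 -0.1073  0.5147 -0.1187  0.5132 -0.3744] [197.718  337.7367 205.3493 327.7474 359.9705 125.3935]
0.11 [ 0.514  -0.1064  0.5139 -0.1178  0.5125 -0.3718] [198.5094 326.6218 206.118  316.7058 360.3034 115.8185]
```

arm_command([
  {"slide": [0, 0, 0.05], "roll": 0, "claw": 0.072},
  {"slide": [0, 0, 0.05], "roll": 0, "claw": 0.072},
  {"slide": [0, 0, 0.05], "roll": 0, "claw": 0.072},
  {"slide": [0, 0, 0.05], "roll": 0, "claw": 0.072},
  {"slide": [0, 0, 0.03], "roll": 0, "claw": 0.072},
  {"slide": [0, 0, 0.0215], "roll": 0, "claw": 0.072},
  {"slide": [0, 0, 0], "roll": 0, "claw": 0.072},
])

```text
time: 2.78
tool_pos: [0.4388, 0.2871, 0.0556]
tool_rot: [-179.9, -0.2, 178.6]
contact_force: [-0.8, 0.1, 0.3]
opening: 0.0719
```

arm_command([
  {"slide": [0, 0, 0], "roll": 0, "claw": 0.03},
  {"slide": [0, 0, 0], "roll": 0, "claw": 0.03},
  {"slide": [0, 0, 0], "roll": 0, "claw": 0.03},
  {"slide": [0, 0, 0], "roll": 0, "claw": 0.03},
], grip_force=25)

```text
time: 3.28
tool_pos: [0.4412, 0.2858, 0.058]
tool_rot: [-180.0, 0.0, 178.5]
contact_force: [-0.9, -3.1, 5.4]
opening: 0.0473
```

arm_command([
  {"slide": [0, 0, -0.01], "roll": 0, "claw": 0.03},
  {"slide": [0, 0, -0.02], "roll": 0, "claw": 0.03},
  {"slide": [0, 0, -0.04], "roll": 0, "claw": 0.03},
  {"slide": [0, 0, -0.045], "roll": 0, "claw": 0.03},
  {"slide": [0, 0, -0.045], "roll": 0, "claw": 0.03},
  {"slide": [0, 0, -0.04], "roll": 0, "claw": 0.03},
  {"slide": [0, 0, 0], "roll": -0.9, "claw": 0.03},
  {"slide": [0, 0, 0], "roll": -0.9, "claw": 0.03},
])

```text
time: 4.28
tool_pos: [0.4403, 0.2864, 0.257]
tool_rot: [-180.0, -0.0, -179.6]
contact_force: [-0.3, -0.7, -2.1]
opening: 0.0473
```

```bash
python3 - <<'E'
from h import *
s=sensors.read_state(); print(s['tool_pos'],s['tool_rot'],s['contact_force'])
d=eyes.snapshot('side'); cv2.imwrite('pics/s2.png',cv2.resize(d['img'][180:320,220:360,::-1],None,fx=4,fy=4,interpolation=cv2.INTER_CUBIC))
E
```

```text
[0.44032984 0.28641475 0.25701741] [-1.79998403e+02 -1.68472327e-02 -1.79622690e+02] [-0.31329183 -0.70269011 -2.14230814]
```

View pics/s2.png

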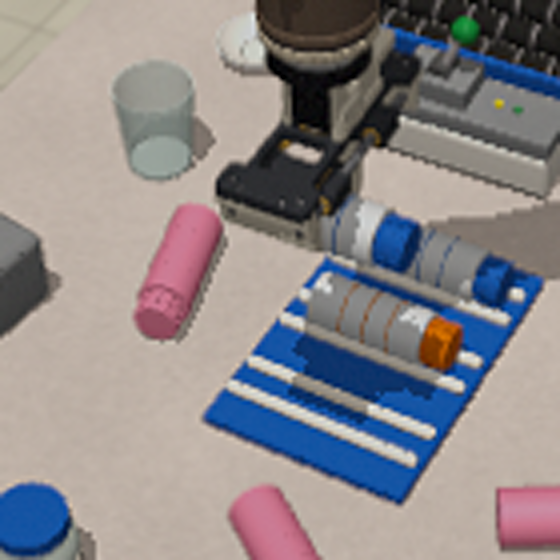

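arm_command([
  {"slide": [-0.0036, -0.02, 0], "roll": 0, "claw": 0.03},
  {"slide": [-0.0036, -0.035, 0], "roll": 0, "claw": 0.03},
  {"slide": [-0.0036, -0.045, 0], "roll": 0, "claw": 0.03},
  {"slide": [-0.0036, -0.045, 0], "roll": 0, "claw": 0.03},
  {"slide": [-0.0036, -0.045, 0], "roll": 0, "claw": 0.03},
  {"slide": [-0.0036, -0.045, 0], "roll": 0, "claw": 0.03},
  {"slide": [-0.0036, -0.045, 0], "roll": 0, "claw": 0.03},
  {"slide": [-0.0036, -0.045, 0], "roll": 0, "claw": 0.03},
])

```text
time: 5.32
tool_pos: [0.4704, -0.0409, 0.2565]
tool_rot: [-180.0, -0.1, -179.8]
contact_force: [0.6, 0.3, -2.9]
opening: 0.0473
```

arm_command([
  {"slide": [-0.0036, -0.045, 0], "roll": 0, "claw": 0.03},
  {"slide": [-0.0036, -0.045, 0], "roll": 0, "claw": 0.03},
  {"slide": [-0.0036, -0.045, 0], "roll": 0, "claw": 0.03},
  {"slide": [-0.0036, -0.045, 0], "roll": 0, "claw": 0.03},
  {"slide": [-0.0036, -0.045, 0], "roll": 0, "claw": 0.03},
  {"slide": [-0.0036, -0.039, 0], "roll": 0, "claw": 0.03},
  {"slide": [-0.0036, -0.02, 0], "roll": 0, "claw": 0.03},
  {"slide": [-0.0036, -0.015, 0], "roll": 0, "claw": 0.03},
])

```text
time: 6.32
tool_pos: [0.5014, -0.3377, 0.2565]
tool_rot: [179.9, -0.1, -179.7]
contact_force: [0.6, 0.1, -1.8]
opening: 0.0471
```

arm_command([
  {"slide": [0, 0, 0], "roll": 0, "claw": 0.03},
  {"slide": [0, 0, 0], "roll": 0, "claw": 0.03},
])

```text
time: 6.58
tool_pos: [0.5021, -0.3356, 0.2571]
tool_rot: [179.9, -0.0, -179.6]
contact_force: [0.2, 0.3, -1.8]
opening: 0.0473
```

```bash
cat > look.py <<'E'
from h import *
import sys
np.set_printoptions(precision=4,suppress=True)
n=sys.argv[1]
P=[];R=[]
for i in range(2):
    d=eyes.snapshot('side' if i==0 else 'top')
    a=d['img'][:,:,::-1]
    c=a[110:250,270:410] if i==0 else a[130:245,325:480]
    P.append(cv2.resize(c,(400,int(400*c.shape[0]/c.shape[1])),interpolation=cv2.INTER_CUBIC))
    s=sensors.read_state(); R.append(np.r_[s['tool_pos'],s['tool_rot']]); 
h=max(p.shape[0] for p in P)
cv2.imwrite(f'pics/{n}.png',np.hstack([cv2.copyMakeBorder(p,0,h-p.shape[0],0,0,cv2.BORDER_CONSTANT) for p in P]))
print(np.array(R),s['contact_force'],s['time'],s['opening'])
E
python3 look.py l1
```

```text
[[   0.5022   -0.3356    0.2571  179.9441   -0.0027 -179.5815]
 [   0.5022   -0.3357    0.2573  179.9548    0.0077 -179.5853]] [ 0.1085  0.0629 -1.9222] 6.675 0.047656605953196714
```

View pics/l1.png

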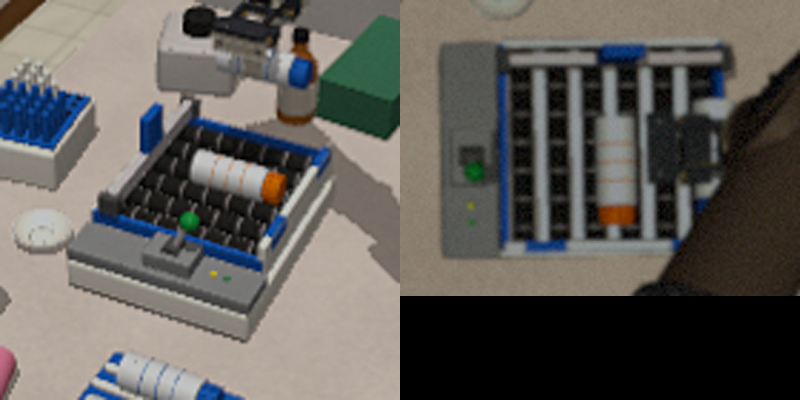

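arm_command([
  {"slide": [0, -0.0023, 0.02], "roll": 0, "claw": 0.03},
  {"slide": [0, 0, 0.035], "roll": 0, "claw": 0.03},
  {"slide": [0, 0, 0.035], "roll": 0, "claw": 0.03},
  {"slide": [0, 0, 0.02], "roll": 0, "claw": 0.03},
  {"slide": [0, 0, 0.01], "roll": 0, "claw": 0.03},
  {"slide": [0, 0, 0], "roll": 0, "claw": 0.03},
  {"slide": [0, 0, 0], "roll": 0, "claw": 0.03},
  {"slide": [0, 0, 0], "roll": 0, "claw": 0.03},
])

```text
time: 7.68
tool_pos: [0.5023, -0.3396, 0.1382]
tool_rot: [-180.0, 0.1, -179.7]
contact_force: [0.4, -0.4, -2.1]
opening: 0.0473
```

```bash
python3 look.py l2; python3 - <<'E'
from h import *
d=eyes.snapshot('side'); c=cv2.resize(d['img'][130:215,320:415,::-1],None,fx=8,fy=7,interpolation=cv2.INTER_CUBIC); cv2.imwrite('pics/l2s.png',c[:600,:800])
E
```

```text
[[   0.5023   -0.3396    0.138  -179.9679    0.0731 -179.6832]
 [   0.5022   -0.3395    0.1379 -179.9759    0.0596 -179.6837]] [-0.2883 -0.6567 -2.2074] 7.775 0.04722934652532052
```

View pics/l2.png

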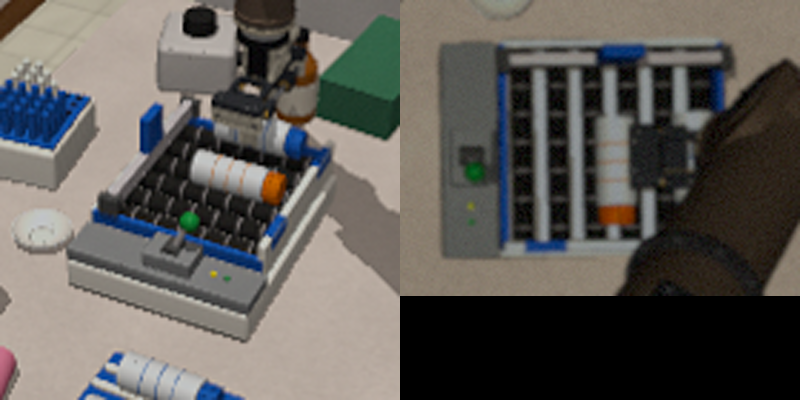

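View pics/l2s.png

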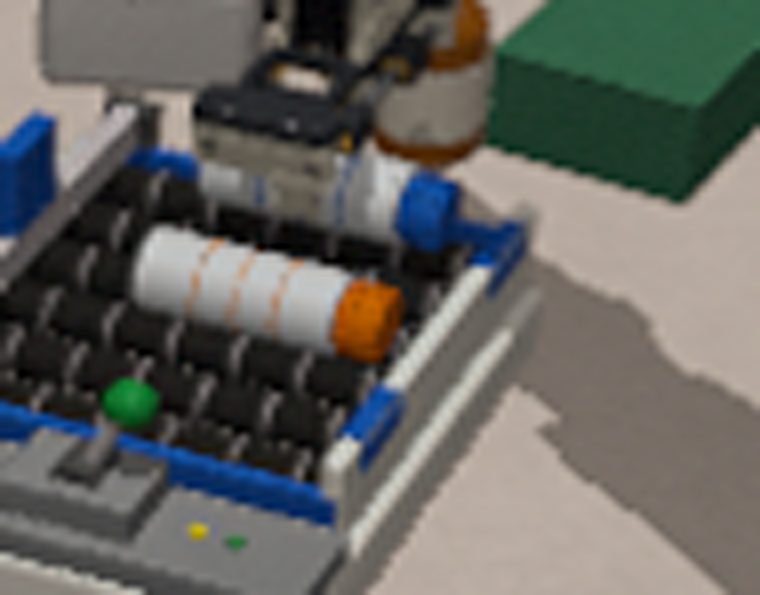

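```bash
cat > ov.py <<'E'
from h import *
import sys
# args: name, then bottle specs cx,cy,cz,yaw
def rings(c,yaw,pitch=0):
    yaw=np.radians(yaw); ax=np.array([np.cos(yaw),np.sin(yaw),0]); n=np.array([-np.sin(yaw),np.cos(yaw),0]); o=[]
    for s,r_ in((-.065,.02),(-.041,.024),(.065,.024)):
        o+= [np.array(c)+ax*s+r_*(np.cos(t)*n+np.array([0,0,np.sin(t)])) for t in np.linspace(0,6.28,30)]
    return o
n=sys.argv[1]; spec=[list(map(float,a.split(','))) for a in sys.argv[2:]]
P=[]
for cam,(x0,y0,w,hh) in (('side',(320,130,95,90)),('top',(330,130,140,110))):
    d=eyes.snapshot(cam); s=400/w*1
    c=cv2.resize(d['img'][y0:y0+hh,x0:x0+w,::-1],None,fx=s,fy=s,interpolation=cv2.INTER_CUBIC)
    for sp in spec:
        for u in proj(d,rings(sp[:3],sp[3])):
            q=((u-[x0,y0]+.5)*s-.5)
            cv2.circle(c,(int(q[0]),int(q[1])),0,(0,255,255),-1)
    P.append(c)
h=max(p.shape[0] for p in P)
cv2.imwrite(f'pics/{n}.png',np.hstack([cv2.copyMakeBorder(p,0,h-p.shape[0],0,0,cv2.BORDER_CONSTANT) for p in P])[:,:800])
E
python3 ov.py o1 .4935,-.3395,.124,.3 .4925,-.2504,.103,.3
```

```text
(no output)
```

View pics/o1.png

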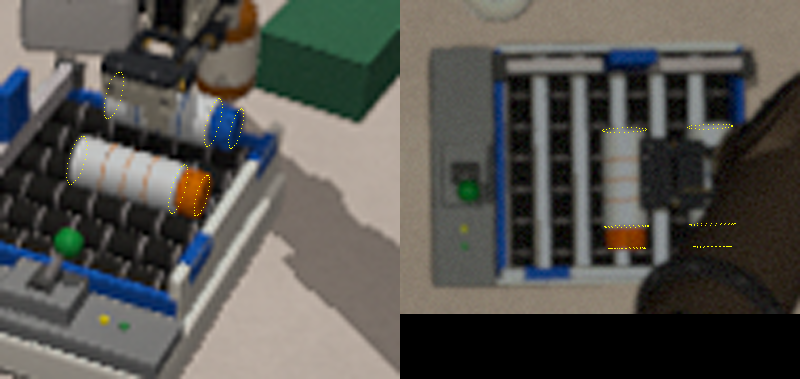

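arm_command([
  {"slide": [0, 0.0012, 0.008], "roll": 0, "claw": 0.03},
  {"slide": [0, 0, 0.006], "roll": 0, "claw": 0.03},
  {"slide": [0, 0, 0.002], "roll": 0, "claw": 0.03},
  {"slide": [0, 0, 0], "roll": 0, "claw": 0.03},
])

```text
time: 8.43
tool_pos: [0.5017, -0.3381, 0.1209]
tool_rot: [180.0, -0.0, -179.7]
contact_force: [-0.1, -0.1, -2.0]
opening: 0.0476
```

arm_command([
  {"slide": [0, 0, 0.002], "roll": 0, "claw": 0.03},
  {"slide": [0, 0, 0], "roll": 0, "claw": 0.03},
])

```text
time: 8.68
tool_pos: [0.5019, -0.3382, 0.1192]
tool_rot: [180.0, 0.0, -179.7]
contact_force: [0.4, 0.1, -2.4]
opening: 0.047
```

arm_command([
  {"slide": [0, 0, 0.0015], "roll": 0, "claw": 0.03},
  {"slide": [0, 0, 0], "roll": 0, "claw": 0.03},
])

```text
time: 8.93
tool_pos: [0.5019, -0.3383, 0.1178]
tool_rot: [-180.0, 0.0, -179.7]
contact_force: [-0.7, 0.8, -2.4]
opening: 0.0476
```

arm_command([
  {"slide": [0, 0, 0.001], "roll": 0, "claw": 0.03},
  {"slide": [0, 0, 0], "roll": 0, "claw": 0.03},
])

```text
time: 9.18
tool_pos: [0.502, -0.3383, 0.1176]
tool_rot: [-180.0, 0.0, -179.7]
contact_force: [-2.2, 2.0, 7.9]
opening: 0.0475
```

arm_command([
  {"slide": [0, 0, 0.001], "roll": 0, "claw": 0.03},
  {"slide": [0, 0, 0], "roll": 0, "claw": 0.03},
])

```text
time: 9.43
tool_pos: [0.502, -0.3383, 0.1175]
tool_rot: [180.0, 0.1, -179.7]
contact_force: [-5.6, 3.6, 17.6]
opening: 0.0473
```

arm_command([
  {"slide": [0, 0, -0.0016], "roll": 0, "claw": 0.03},
  {"slide": [0, 0, 0], "roll": 0, "claw": 0.03},
])

```text
time: 9.68
tool_pos: [0.502, -0.3383, 0.1176]
tool_rot: [-180.0, 0.0, -179.7]
contact_force: [-1.1, 1.1, 4.0]
opening: 0.0472
```

arm_command([
  {"slide": [0, 0, -0.0002], "roll": 0, "claw": 0.044},
  {"slide": [0, 0, 0], "roll": 0, "claw": 0.046},
  {"slide": [0, 0, 0], "roll": 0, "claw": 0.048},
  {"slide": [0, 0, 0], "roll": 0, "claw": 0.05},
  {"slide": [0, 0, 0], "roll": 0, "claw": 0.053},
  {"slide": [0, 0, 0], "roll": 0, "claw": 0.056},
  {"slide": [0, 0, 0], "roll": 0, "claw": 0.057},
], grip_force=4)

```text
time: 10.55
tool_pos: [0.5019, -0.3381, 0.1174]
tool_rot: [180.0, -0.0, -179.7]
contact_force: [-0.1, 0.6, -0.2]
opening: 0.0571
```

```bash
python3 look.py l3; python3 ov.py o2 .4935,-.3382,.103,.3 .4925,-.2504,.103,.3
```

```text
[[   0.5019   -0.3381    0.1175  179.997    -0.0035 -179.682 ]
 [   0.5019   -0.3381    0.1175  179.9965   -0.001  -179.683 ]] [ 0.1094 -0.7495  0.0305] 10.65 0.05699905301582708
```

View pics/o2.png

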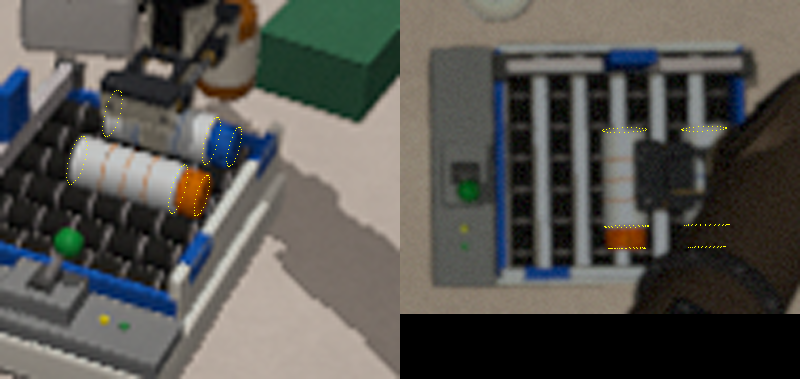

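arm_command([
  {"slide": [0, 0, -0.01], "roll": 0, "claw": 0.058},
  {"slide": [0, 0, -0.03], "roll": 0, "claw": 0.06},
  {"slide": [0, 0, -0.04], "roll": 0, "claw": 0.07},
  {"slide": [0, 0, -0.04], "roll": 0, "claw": 0.072},
  {"slide": [0, 0, -0.04], "roll": 0, "claw": 0.072},
  {"slide": [0.0018, 0.0228, 0], "roll": 0, "claw": 0.072},
  {"slide": [0.004, 0.045, 0], "roll": 0, "claw": 0.072},
  {"slide": [0.004, 0.045, 0], "roll": 0, "claw": 0.072},
])

```text
time: 11.75
tool_pos: [0.4912, -0.2245, 0.2783]
tool_rot: [-180.0, 0.1, -179.7]
contact_force: [0.8, 1.4, 0.0]
opening: 0.0722
```

arm_command([
  {"slide": [0.004, 0.045, 0], "roll": 0, "claw": 0.072},
  {"slide": [0.004, 0.045, 0], "roll": 0, "claw": 0.072},
  {"slide": [0.004, 0.045, 0], "roll": 0, "claw": 0.072},
  {"slide": [0.004, 0.05, 0], "roll": 0, "claw": 0.072},
  {"slide": [0.004, 0.05, 0], "roll": 0, "claw": 0.072},
  {"slide": [0.004, 0.05, 0], "roll": 0, "claw": 0.072},
  {"slide": [0.004, 0.05, 0], "roll": 0, "claw": 0.072},
  {"slide": [0, 0, 0], "roll": 1.9, "claw": 0.072},
])

```text
time: 12.75
tool_pos: [0.461, 0.1134, 0.2782]
tool_rot: [179.9, 0.0, 178.7]
contact_force: [0.5, -0.8, 0.2]
opening: 0.0719
```

```bash
python3 look.py l4; python3 ov.py o3 .4935,-.3382,.103,.3 .4925,-.2504,.103,.3
```

```text
[[   0.4614    0.1108    0.2781  179.9846    0.0326  178.4396]
 [   0.4617    0.1092    0.278  -179.9852    0.0344  178.4092]] [-0.7777 -0.1933 -0.7628] 12.85 0.07161112984452547
```

View pics/o3.png

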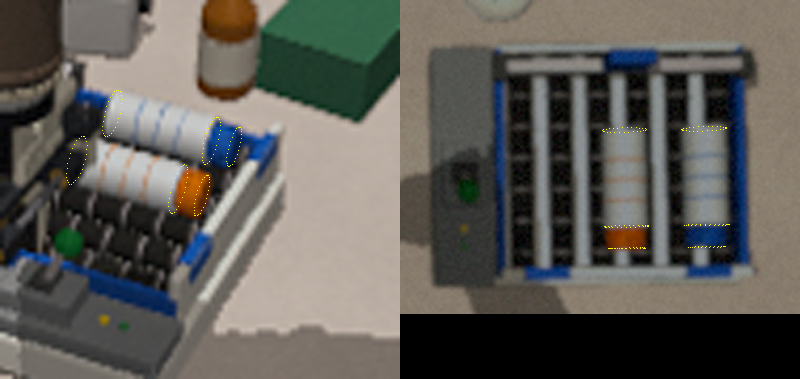

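arm_command([
  {"slide": [0, 0, 0.04], "roll": 0, "claw": 0.072},
  {"slide": [0, 0, 0.045], "roll": 0, "claw": 0.072},
  {"slide": [0, 0, 0.045], "roll": 0, "claw": 0.072},
  {"slide": [0, 0, 0.045], "roll": 0, "claw": 0.072},
  {"slide": [0, 0, 0.03], "roll": 0, "claw": 0.072},
  {"slide": [0, 0, 0.0165], "roll": 0, "claw": 0.072},
  {"slide": [0, 0, 0], "roll": 0, "claw": 0.072},
  {"slide": [0, 0, 0], "roll": 0, "claw": 0.072},
])

```text
time: 13.95
tool_pos: [0.4623, 0.1088, 0.0568]
tool_rot: [180.0, 0.1, 178.3]
contact_force: [-0.3, -1.5, 0.1]
opening: 0.0722
```

arm_command([
  {"slide": [0, 0, 0], "roll": 0, "claw": 0.03},
  {"slide": [0, 0, 0], "roll": 0, "claw": 0.03},
  {"slide": [0, 0, 0], "roll": 0, "claw": 0.03},
  {"slide": [0, 0, 0], "roll": 0, "claw": 0.03},
], grip_force=45)

```text
time: 14.45
tool_pos: [0.4619, 0.1092, 0.0564]
tool_rot: [-180.0, 0.0, 178.4]
contact_force: [-0.8, -2.4, 7.0]
opening: 0.047
```

arm_command([
  {"slide": [0, 0, -0.008], "roll": 0, "claw": 0.03},
  {"slide": [0, 0, -0.015], "roll": 0, "claw": 0.03},
  {"slide": [0, 0, -0.03], "roll": 0, "claw": 0.03},
  {"slide": [0, 0, -0.045], "roll": 0, "claw": 0.03},
  {"slide": [0, 0, -0.045], "roll": 0, "claw": 0.03},
  {"slide": [0, 0, -0.04], "roll": 0, "claw": 0.03},
  {"slide": [0, 0, -0.017], "roll": -0.95, "claw": 0.03},
  {"slide": [0, 0, 0], "roll": -0.95, "claw": 0.03},
])

```text
time: 15.45
tool_pos: [0.4621, 0.1097, 0.2579]
tool_rot: [179.9, 0.2, -179.6]
contact_force: [0.2, -0.0, -1.3]
opening: 0.0473
```

```bash
python3 - <<'E'
from h import *
s=sensors.read_state(); print(s['tool_pos'],s['tool_rot'],s['contact_force'],s['ft_torque'])
d=eyes.snapshot('side'); cv2.imwrite('pics/s3.png',cv2.resize(d['img'][170:310,230:370,::-1],None,fx=4,fy=4,interpolation=cv2.INTER_CUBIC))
E
```

```text
[0.46212078 0.10967698 0.25791189] [ 179.91521555    0.1833454  -179.63350096] [ 0.17071239 -0.03678147 -1.262607  ] [ 0.05833208 -0.07985864  0.01795942]
```

View pics/s3.png

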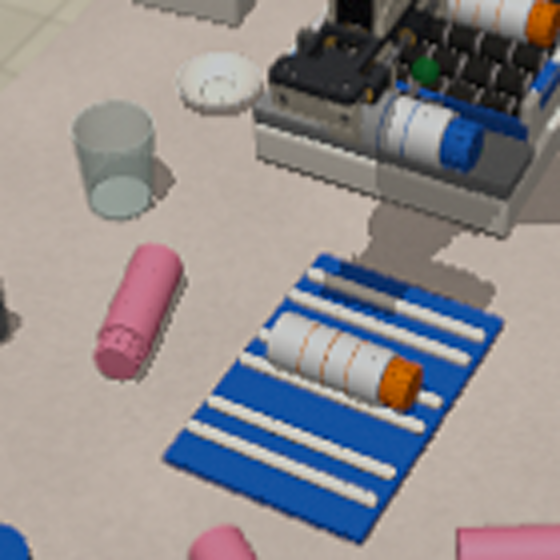

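arm_command([
  {"slide": [-0.00935, -0.02, 0], "roll": 0, "claw": 0.03},
  {"slide": [-0.00935, -0.04, 0], "roll": 0, "claw": 0.03},
  {"slide": [-0.00935, -0.045, 0], "roll": 0, "claw": 0.03},
  {"slide": [-0.00935, -0.045, 0], "roll": 0, "claw": 0.03},
  {"slide": [-0.00935, -0.045, 0], "roll": 0, "claw": 0.03},
  {"slide": [-0.00935, -0.04, 0], "roll": 0, "claw": 0.03},
  {"slide": [-0.00935, -0.0225, 0], "roll": 0, "claw": 0.03},
  {"slide": [-0.00935, -0.015, 0], "roll": 0, "claw": 0.03},
])

```text
time: 16.5
tool_pos: [0.5374, -0.1638, 0.2549]
tool_rot: [180.0, -0.1, -179.8]
contact_force: [-0.5, 0.5, -0.5]
opening: 0.0471
```

arm_command([
  {"slide": [0, 0, 0.02], "roll": 0, "claw": 0.03},
  {"slide": [0, 0, 0.035], "roll": 0, "claw": 0.03},
  {"slide": [0, 0, 0.03], "roll": 0, "claw": 0.03},
  {"slide": [0, 0, 0.015], "roll": 0, "claw": 0.03},
  {"slide": [0, 0, 0], "roll": 0, "claw": 0.03},
  {"slide": [0, 0, 0], "roll": 0, "claw": 0.03},
])

```text
time: 17.25
tool_pos: [0.5386, -0.1627, 0.157]
tool_rot: [-180.0, 0.1, -179.7]
contact_force: [0.3, -0.4, -1.4]
opening: 0.0473
```

```bash
python3 look.py l5; python3 ov.py o4 .501,-.1624,.143,.3 .4925,-.2504,.103,.3
```

```text
[[   0.5387   -0.1628    0.1571 -179.9834    0.1061 -179.6768]
 [   0.5386   -0.1628    0.1571 -179.9866    0.1116 -179.6822]] [ 0.3181 -0.5352 -1.0683] 17.35 0.04711917505246007
```

View pics/o4.png

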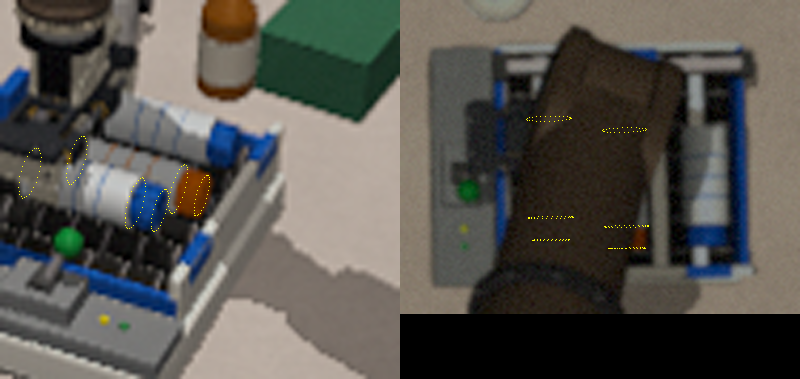

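arm_command([
  {"slide": [0, 0.0003, 0.013], "roll": 0, "claw": 0.03},
  {"slide": [0, 0, 0.013], "roll": 0, "claw": 0.03},
  {"slide": [0, 0, 0.008], "roll": 0, "claw": 0.03},
  {"slide": [0, 0, 0.002], "roll": 0, "claw": 0.03},
  {"slide": [0, 0, 0], "roll": 0, "claw": 0.03},
])

```text
time: 18.08
tool_pos: [0.5379, -0.1624, 0.1199]
tool_rot: [-180.0, -0.0, -179.7]
contact_force: [0.2, -0.7, -0.7]
opening: 0.0473
```

arm_command([
  {"slide": [0, 0, 0.0015], "roll": 0, "claw": 0.03},
  {"slide": [0, 0, 0.001], "roll": 0, "claw": 0.03},
  {"slide": [0, 0, 0], "roll": 0, "claw": 0.03},
])

```text
time: 18.45
tool_pos: [0.5379, -0.1623, 0.1176]
tool_rot: [180.0, 0.0, -179.7]
contact_force: [-0.2, 0.3, -0.5]
opening: 0.0468
```

arm_command([
  {"slide": [0, 0, 0.001], "roll": 0, "claw": 0.03},
  {"slide": [0, 0, 0], "roll": 0, "claw": 0.03},
])

```text
time: 18.7
tool_pos: [0.5379, -0.1623, 0.1165]
tool_rot: [180.0, -0.0, -179.7]
contact_force: [-0.1, 0.3, -1.2]
opening: 0.0468
```

arm_command([
  {"slide": [0, 0, 0.0007], "roll": 0, "claw": 0.03},
  {"slide": [0, 0, 0], "roll": 0, "claw": 0.03},
])

```text
time: 18.95
tool_pos: [0.538, -0.1621, 0.1161]
tool_rot: [180.0, 0.0, -179.7]
contact_force: [-2.0, 1.3, 3.2]
opening: 0.0475
```

arm_command([
  {"slide": [0, 0, 0.0007], "roll": 0, "claw": 0.03},
  {"slide": [0, 0, 0], "roll": 0, "claw": 0.03},
])

```text
time: 19.2
tool_pos: [0.538, -0.1621, 0.1159]
tool_rot: [180.0, 0.0, -179.7]
contact_force: [-4.5, 2.6, 11.0]
opening: 0.0471
```

arm_command([
  {"slide": [0, 0, -0.0007], "roll": 0, "claw": 0.03},
  {"slide": [0, 0, 0], "roll": 0, "claw": 0.03},
])

```text
time: 19.45
tool_pos: [0.538, -0.1621, 0.116]
tool_rot: [180.0, 0.0, -179.7]
contact_force: [-0.7, 2.5, 5.0]
opening: 0.0471
```

arm_command([
  {"slide": [0, 0, 0], "roll": 0, "claw": 0.044},
  {"slide": [0, 0, 0], "roll": 0, "claw": 0.046},
  {"slide": [0, 0, 0], "roll": 0, "claw": 0.048},
  {"slide": [0, 0, 0], "roll": 0, "claw": 0.05},
  {"slide": [0, 0, 0], "roll": 0, "claw": 0.053},
  {"slide": [0, 0, 0], "roll": 0, "claw": 0.056},
  {"slide": [0, 0, 0], "roll": 0, "claw": 0.057},
], grip_force=4)

```text
time: 20.32
tool_pos: [0.5378, -0.1625, 0.1158]
tool_rot: [-180.0, -0.0, -179.7]
contact_force: [-0.3, 0.5, 0.7]
opening: 0.0567
```

arm_command([
  {"slide": [0, 0, -0.01], "roll": 0, "claw": 0.058},
  {"slide": [0, 0, -0.03], "roll": 0, "claw": 0.058},
  {"slide": [0, 0, -0.04], "roll": 0, "claw": 0.05},
  {"slide": [0, 0, -0.04], "roll": 0, "claw": 0.03},
  {"slide": [0, 0, -0.02], "roll": 0, "claw": 0.025},
  {"slide": [0, 0, 0], "roll": 0, "claw": 0.025},
  {"slide": [0, 0, 0], "roll": 0, "claw": 0.025},
], grip_force=20)

```text
time: 21.2
tool_pos: [0.5375, -0.1621, 0.2552]
tool_rot: [180.0, -0.0, -179.7]
contact_force: [-0.2, 0.1, -0.4]
opening: 0.0252
```

```bash
python3 look.py l6; python3 ov.py o5 .501,-.1624,.103,.3 .4925,-.2504,.103,.3 .4935,-.3382,.103,.3
```

```text
[[   0.5373   -0.1621    0.2549  179.9784   -0.0921 -179.6827]
 [   0.5373   -0.1621    0.2548  179.9799   -0.1078 -179.68  ]] [ 0.0067  0.052  -0.5634] 21.3 0.024850900388152138
```

View pics/o5.png

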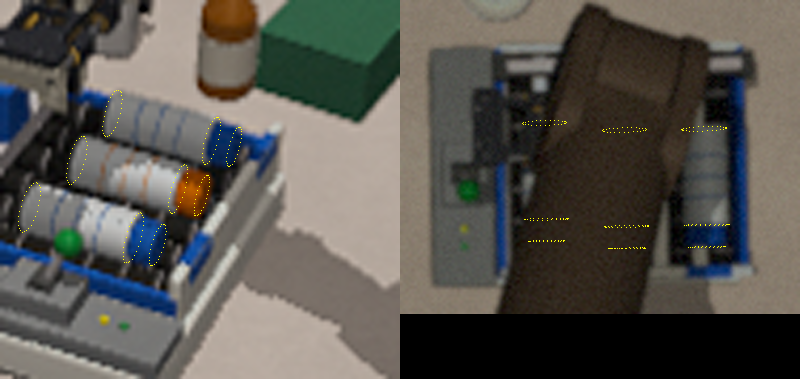

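arm_command([
  {"slide": [-0.0212, -0.0146, 0], "roll": 0, "claw": 0.012},
  {"slide": [-0.0212, -0.0146, 0], "roll": 0, "claw": 0.012},
  {"slide": [-0.0212, -0.0146, 0], "roll": 0, "claw": 0.012},
  {"slide": [-0.0212, -0.0146, 0], "roll": 0, "claw": 0.012},
  {"slide": [-0.0212, -0.0146, 0], "roll": 0, "claw": 0.012},
  {"slide": [-0.0212, -0.0146, 0], "roll": 0, "claw": 0.012},
  {"slide": [0, 0, 0.03], "roll": 0, "claw": 0.012},
  {"slide": [0, 0, 0], "roll": 0, "claw": 0.012},
])

```text
time: 22.4
tool_pos: [0.6641, -0.2486, 0.2226]
tool_rot: [179.9, -0.3, -179.7]
contact_force: [-0.2, 0.4, 0.3]
opening: 0.0123
```

```bash
python3 look.py l7
```

```text
[[   0.6648   -0.2489    0.2245  179.9399   -0.1806 -179.6873]
 [   0.6654   -0.2491    0.2258  179.9817   -0.055  -179.6821]] [ 0.6359 -1.5974  0.2724] 22.5 0.01176352277571182
```

View pics/l7.png

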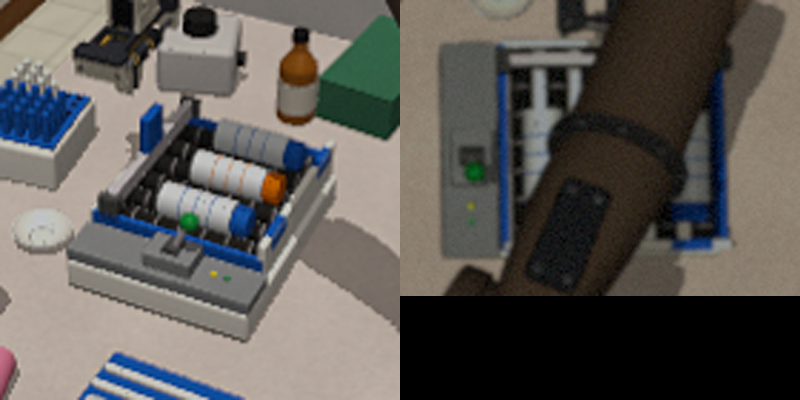

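arm_command([
  {"slide": [0, 0, 0.025], "roll": 0, "claw": 0.012},
  {"slide": [0, 0, 0.025], "roll": 0, "claw": 0.012},
  {"slide": [0, 0, 0.013], "roll": 0, "claw": 0.012},
  {"slide": [0.005, 0, 0], "roll": 0, "claw": 0.012},
  {"slide": [0.005, 0, 0], "roll": 0, "claw": 0.012},
  {"slide": [0.005, 0, 0], "roll": 0, "claw": 0.012},
  {"slide": [0.005, 0, 0], "roll": 0, "claw": 0.012},
])

```text
time: 23.38
tool_pos: [0.6459, -0.2496, 0.1638]
tool_rot: [-180.0, 0.1, -179.7]
contact_force: [1.9, -0.8, 1.6]
opening: 0.0121
```

arm_command([
  {"slide": [0.005, 0, 0], "roll": 0, "claw": 0.012},
  {"slide": [0.005, 0, 0], "roll": 0, "claw": 0.012},
  {"slide": [0.005, 0, 0], "roll": 0, "claw": 0.012},
  {"slide": [0.005, 0, 0], "roll": 0, "claw": 0.012},
])

```text
time: 23.88
tool_pos: [0.6254, -0.2495, 0.1629]
tool_rot: [-180.0, 0.0, -179.7]
contact_force: [2.8, -0.0, 1.1]
opening: 0.0121
```

```bash
python3 look.py l8
```

```text
[[   0.6246   -0.2496    0.1628  179.9899   -0.0319 -179.7038]
 [   0.6246   -0.2495    0.1627  179.9769   -0.0627 -179.7057]] [-0.2985  0.0941  0.2146] 23.975 0.011854712166244478
```

View pics/l8.png

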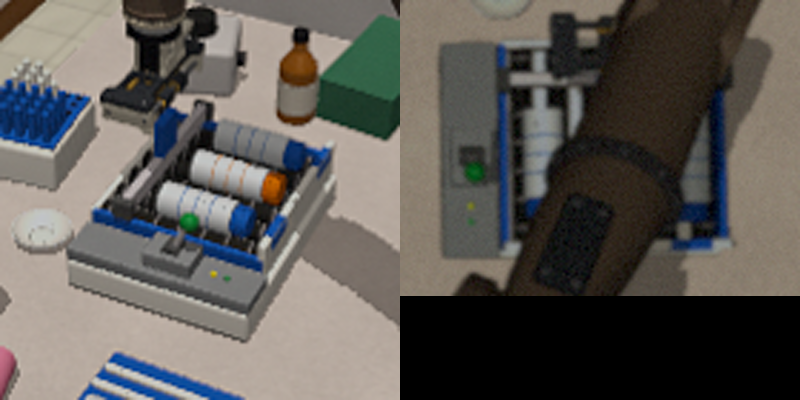

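arm_command([
  {"slide": [0.005, 0, 0], "roll": 0, "claw": 0.012},
  {"slide": [0.005, 0, 0], "roll": 0, "claw": 0.012},
  {"slide": [0.004, 0, 0], "roll": 0, "claw": 0.012},
  {"slide": [0.004, 0, 0], "roll": 0, "claw": 0.012},
  {"slide": [0.003, 0, 0], "roll": 0, "claw": 0.012},
  {"slide": [0.002, 0, 0], "roll": 0, "claw": 0.012},
])

```text
time: 24.72
tool_pos: [0.6043, -0.2494, 0.1629]
tool_rot: [-180.0, 0.2, -179.6]
contact_force: [13.3, -0.5, -10.4]
opening: 0.0122
```

arm_command([
  {"slide": [0.002, 0, 0], "roll": 0, "claw": 0.012},
  {"slide": [0.002, 0, 0], "roll": 0, "claw": 0.012},
])

```text
time: 24.98
tool_pos: [0.6041, -0.2494, 0.1631]
tool_rot: [-179.9, 0.6, -179.6]
contact_force: [28.6, -4.8, -20.6]
opening: 0.0121
```

arm_command([
  {"slide": [-0.01, 0, 0], "roll": 0, "claw": 0.012},
  {"slide": [-0.02, 0, 0], "roll": 0, "claw": 0.012},
  {"slide": [-0.02, 0, -0.02], "roll": 0, "claw": 0.012},
  {"slide": [0, 0, -0.04], "roll": 0, "claw": 0.012},
  {"slide": [0, 0, -0.04], "roll": 0, "claw": 0.012},
])

```text
time: 25.6
tool_pos: [0.6479, -0.2494, 0.2634]
tool_rot: [180.0, -0.1, -179.7]
contact_force: [0.7, -0.5, 0.2]
opening: 0.0121
```

```bash
python3 look.py l9; python3 - <<'E'
from h import *
import cv2
ref=cv2.imread('pics/top0.png')
d=eyes.snapshot('top');s=eyes.snapshot('side')
a=d['img'][140:170,345:465,::-1]; b=ref[140:170,345:465]
cv2.imwrite('pics/bar.png',cv2.resize(np.vstack([b,a]),None,fx=6.5,fy=6.5,interpolation=cv2.INTER_CUBIC))
c=cv2.resize(s['img'][130:220,300:400,::-1],None,fx=6,fy=6,interpolation=cv2.INTER_CUBIC)
# predicted home: bar face at lane+.085, z .09/.118, tab
for x,y,z in [(.578,-.12,.118),(.578,-.25,.118),(.578,-.38,.118),(.577,-.249,.176),(.578,-.12,.09)]:
    q=(proj(s,[[x,y,z]])[0]-[300,130]+.5)*6-.5; cv2.circle(c,(int(q[0]),int(q[1])),3,(0,255,255),-1)
cv2.imwrite('pics/barside.png',c)
E
```

```text
[[   0.6497   -0.2506    0.2699 -179.8629    0.3135 -179.7103]
 [   0.6498   -0.2508    0.2679 -179.8521    0.3377 -179.718 ]] [ 0.6636 -0.5911  0.0509] 25.7 0.01214586631766921
```

View pics/bar.png

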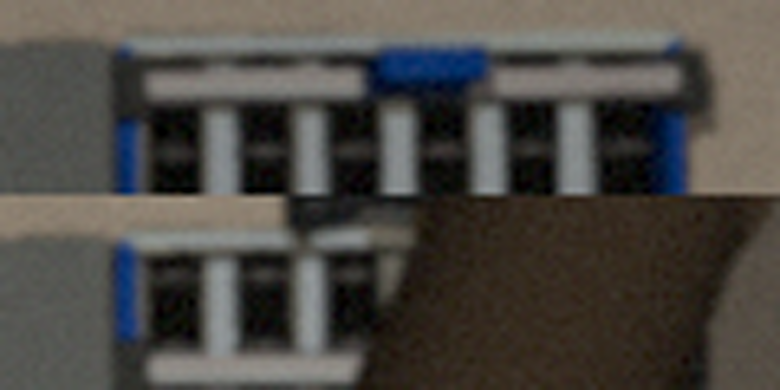

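View pics/barside.png

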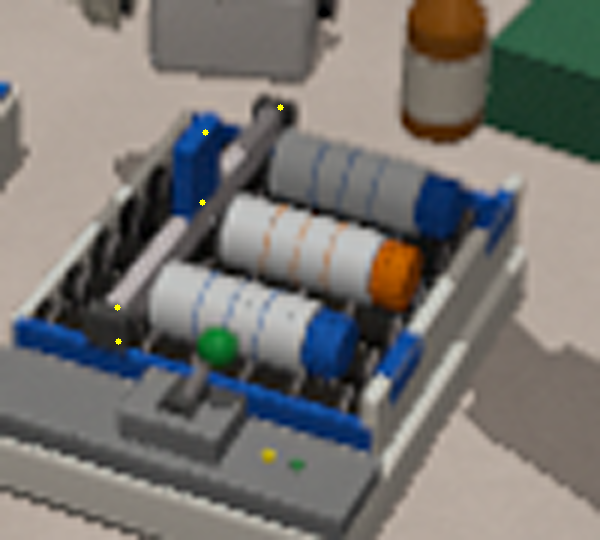

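```bash
python3 - <<'E'
from h import *
import cv2
d=eyes.snapshot('top')
a=cv2.imread('pics/top0.png').astype(float).mean(2); b=d['img'].astype(float).mean(2)
pa=a[140:185,370:382].mean(1); pb=b[140:185,370:382].mean(1)
print(np.c_[np.arange(140,185),pa.round(),pb.round()].astype(int).tolist())
E
```

```text
[[140, 119, 129], [141, 120, 129], [142, 121, 130], [143, 118, 126], [144, 113, 122], [145, 117, 126], [146, 131, 141], [147, 122, 131], [148, 87, 94], [149, 57, 59], [150, 80, 59], [151, 111, 76], [152, 127, 82], [153, 128, 76], [154, 111, 69], [155, 71, 68], [156, 51, 69], [157, 52, 68], [158, 62, 67], [159, 62, 67], [160, 63, 68], [161, 68, 73], [162, 73, 78], [163, 78, 91], [164, 74, 112], [165, 68, 133], [166, 63, 139], [167, 64, 138], [168, 66, 118], [169, 65, 77], [170, 63, 62], [171, 63, 74], [172, 67, 92], [173, 77, 112], [174, 79, 116], [175, 70, 111], [176, 64, 107], [177, 64, 105], [178, 65, 104], [179, 65, 104], [180, 63, 106], [181, 60, 100], [182, 57, 93], [183, 61, 99], [184, 72, 111]]
```

```bash
python3 - <<'E'
from h import *
d=eyes.snapshot('top')
np.set_printoptions(precision=4,suppress=True)
print(plane(d,[[376,149.9],[376,154.6],[376,163.7],[376,168.7]],.118)[:,:2])
b=d['img'].astype(float)
# bottle lane_b far end profile + near plate profile
for c0,c1,r0,r1 in((376,382,165,176),(385,395,218,234),(372,376,218,234)):
    print(c0,[(r_,int(b[r_,c0:c1].mean())) for r_ in range(r0,r1)])
E
```

```text
[[ 0.636  -0.1481]
 [ 0.6212 -0.1479]
 [ 0.5927 -0.1476]
 [ 0.577  -0.1474]]
376 [(165, 135), (166, 138), (167, 137), (168, 116), (169, 83), (170, 94), (171, 121), (172, 135), (173, 142), (174, 144), (175, 143)]
385 [(218, 27), (219, 23), (220, 22), (221, 22), (222, 20), (223, 24), (224, 23), (225, 20), (226, 21), (227, 20), (228, 24), (229, 23), (230, 18), (231, 21), (232, 23), (233, 21)]
372 [(218, 49), (219, 38), (220, 18), (221, 15), (222, 20), (223, 32), (224, 53), (225, 62), (226, 52), (227, 38), (228, 34), (229, 35), (230, 28), (231, 30), (232, 29), (233, 28)]
```

```bash
python3 - <<'E'
from h import *
import cv2
a=cv2.imread('pics/top0.png').astype(float).mean(2)
for c0,c1 in((391,399),(418,428)):
    print(c0,[(r_,int(a[r_,c0:c1].mean())) for r_ in range(216,233)])
d=eyes.snapshot('top')
print(plane(d,[[410,r_] for r_ in (222,223,224,225,228,229,230)],.112)[:,0].round(4))
im=cv2.imread('pics/top0.png')[205:240,360:460]
cv2.imwrite('pics/plate.png',cv2.resize(im,None,fx=8,fy=8,interpolation=cv2.INTER_NEAREST))
E
```

```text
391 [(216, 90), (217, 94), (218, 95), (219, 90), (220, 91), (221, 91), (222, 89), (223, 105), (224, 129), (225, 134), (226, 130), (227, 125), (228, 127), (229, 118), (230, 110), (231, 118), (232, 120)]
418 [(216, 81), (217, 85), (218, 85), (219, 78), (220, 77), (221, 77), (222, 80), (223, 102), (224, 129), (225, 135), (226, 124), (227, 115), (228, 115), (229, 109), (230, 115), (231, 118), (232, 119)]
[0.4106 0.4075 0.4043 0.4012 0.3919 0.3888 0.3858]
```

View pics/plate.png

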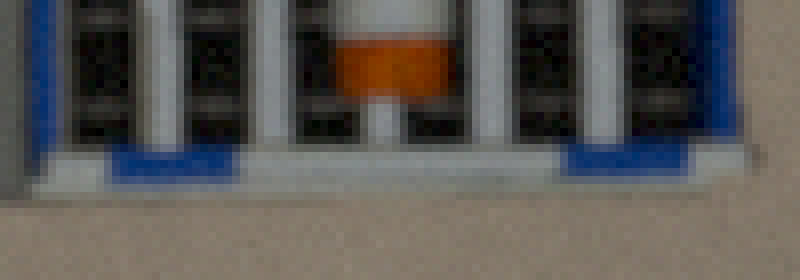

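arm_command([
  {"slide": [0, 0, 0.04], "roll": 0, "claw": 0.012},
  {"slide": [0, 0, 0.04], "roll": 0, "claw": 0.012},
  {"slide": [0, 0, 0.028], "roll": 0, "claw": 0.012},
  {"slide": [0.02, 0, 0], "roll": 0, "claw": 0.012},
  {"slide": [0.01, 0, 0], "roll": 0, "claw": 0.012},
  {"slide": [0.01, 0, 0], "roll": 0, "claw": 0.012},
  {"slide": [0, 0, 0], "roll": 0, "claw": 0.012},
])

```text
time: 26.82
tool_pos: [0.6082, -0.2498, 0.1553]
tool_rot: [-180.0, 0.0, -179.7]
contact_force: [0.9, -0.3, 0.8]
opening: 0.012
```

arm_command([
  {"slide": [0.004, 0, 0], "roll": 0, "claw": 0.012},
  {"slide": [0.003, 0, 0], "roll": 0, "claw": 0.012},
])

```text
time: 27.08
tool_pos: [0.6043, -0.2494, 0.1552]
tool_rot: [-179.9, 0.3, -179.6]
contact_force: [17.1, -2.8, -10.8]
opening: 0.0121
```

arm_command([
  {"slide": [-0.02, 0, 0], "roll": 0, "claw": 0.012},
  {"slide": [-0.03, 0, 0], "roll": 0, "claw": 0.012},
  {"slide": [0, 0, -0.05], "roll": 0, "claw": 0.012},
  {"slide": [0, 0, -0.06], "roll": 0, "claw": 0.004},
  {"slide": [0.035, 0.03, -0.02], "roll": 0, "claw": 0.002},
  {"slide": [0.035, 0.03, 0], "roll": 0, "claw": 0.002},
  {"slide": [0.035, 0.03, 0], "roll": 0, "claw": 0.002},
  {"slide": [0.035, 0.03, 0], "roll": 0, "claw": 0.002},
])

```text
time: 28.08
tool_pos: [0.5099, -0.1291, 0.285]
tool_rot: [180.0, 0.0, -179.7]
contact_force: [-0.1, 0.6, 0.1]
opening: 0.0017
```

arm_command([
  {"slide": [0.035, 0.03, 0], "roll": 0, "claw": 0.002},
  {"slide": [0.027, 0.026, 0], "roll": 0, "claw": 0.002},
  {"slide": [0, 0, 0], "roll": 0, "claw": 0.002},
  {"slide": [0, 0, 0], "roll": 0, "claw": 0.002},
])

```text
time: 28.58
tool_pos: [0.4493, -0.0748, 0.2852]
tool_rot: [-180.0, 0.1, -179.7]
contact_force: [-0.3, 0.8, 0.4]
opening: 0.0022
```

```bash
python3 look.py l10; python3 - <<'E'
from h import *
d=eyes.snapshot('top'); s=eyes.snapshot('side')
cv2.imwrite('pics/topA.png',d['img'][:,:,::-1]); cv2.imwrite('pics/sideA.png',s['img'][:,:,::-1])
def blue(im,c0,c1,r0,r1):
    im=im.astype(float); m=(im[...,2]-im[...,0]); return m[r0:r1,c0:c1]
t0=cv2.imread('pics/top0.png')[:,:,::-1]
for im in(t0,d['img']):
    m=blue(im,406,417,140,180).mean(1); print([int(v) for v in m])
E
```

```text
[[   0.4494   -0.0751    0.2851 -179.9781    0.0545 -179.7196]
 [   0.4494   -0.0752    0.2849 -179.9749    0.0312 -179.7442]] [ 0.4674 -0.0249 -0.0564] 28.675 0.002061038023871381
[-26, -25, -25, -25, -22, -9, 8, 39, 83, 101, 98, 87, 58, 31, 15, 3, -1, -2, 0, 1, 0, -1, -2, -4, 0, 0, 0, 0, -1, 0, 2, 0, 0, 0, -1, 0, 0, 0, 1, 1]
[-25, -26, -27, -25, -21, -9, 0, 0, -1, -2, -2, -1, -2, -1, 0, 0, 0, -1, 0, 0, 13, 48, 85, 103, 102, 99, 78, 42, 13, 4, 1, -2, 0, -1, -1, 0, 1, 0, 0, 1]
```

View pics/l10.png

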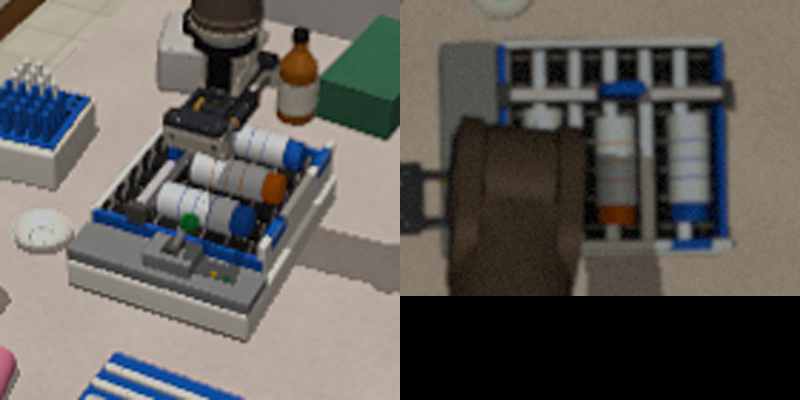

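```bash
python3 - <<'E'
from h import *
s=eyes.snapshot('side'); im=cv2.imread('pics/sideA.png')
x0,y0,w,hh,k=305,150,75,75,8
c=cv2.resize(im[y0:y0+hh,x0:x0+w],None,fx=k,fy=k,interpolation=cv2.INTER_CUBIC)
def L(p,q,col):
    a=(proj(s,[p,q])-[x0,y0]+.5)*k-.5; cv2.line(c,tuple(int(v) for v in a[0]),tuple(int(v) for v in a[1]),col,1)
for x,col in((.571,(0,0,255)),(.577,(0,255,255)),(.583,(0,255,0))): L((x,-.11,.118),(x,-.2,.118),col)
for x,col in((.401,(0,0,255)),(.407,(0,255,255)),(.413,(0,255,0))): L((x,-.11,.112),(x,-.28,.112),col)
cv2.imwrite('pics/barfit.png',c)
E
```

```text
(no output)
```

View pics/barfit.png

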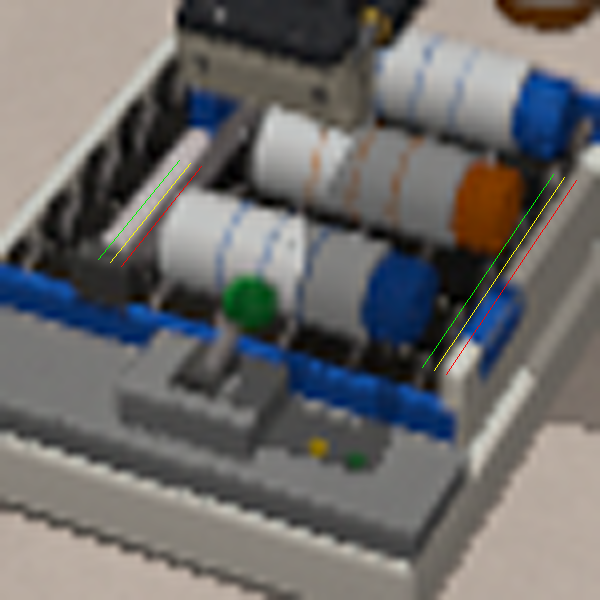

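arm_command([
  {"slide": [0, 0, 0.045], "roll": 0, "claw": 0.002},
  {"slide": [0, 0, 0.045], "roll": 0, "claw": 0.002},
  {"slide": [0, 0, 0.035], "roll": 0, "claw": 0.002},
  {"slide": [-0.008, 0, 0], "roll": 0, "claw": 0.002},
  {"slide": [-0.008, 0, 0], "roll": 0, "claw": 0.002},
  {"slide": [-0.008, 0, 0], "roll": 0, "claw": 0.002},
  {"slide": [-0.008, 0, 0], "roll": 0, "claw": 0.002},
  {"slide": [-0.008, 0, 0], "roll": 0, "claw": 0.002},
])

```text
time: 29.82
tool_pos: [0.4895, -0.0742, 0.1604]
tool_rot: [180.0, 0.1, -179.7]
contact_force: [-1.8, 0.8, 1.9]
opening: 0.002
```

```bash
python3 look.py l11
```

```text
[[   0.4906   -0.0742    0.1603 -179.9922    0.1096 -179.6614]
 [   0.4899   -0.0741    0.1601 -179.9929    0.086  -179.6617]] [-0.8235 -0.2736 -0.031 ] 29.925 0.001880856338362321
```

View pics/l11.png

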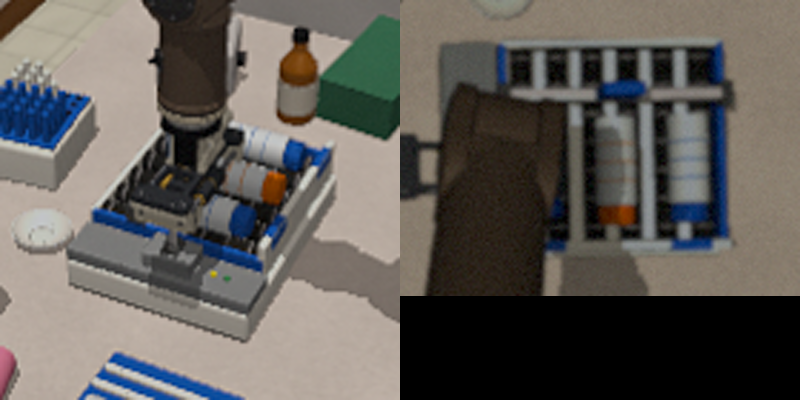

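arm_command([
  {"slide": [-0.007, 0, 0], "roll": 0, "claw": 0.002},
  {"slide": [-0.006, 0, 0], "roll": 0, "claw": 0.002},
  {"slide": [-0.006, 0, 0], "roll": 0, "claw": 0.002},
  {"slide": [-0.004, 0, 0], "roll": 0, "claw": 0.002},
  {"slide": [-0.004, 0, 0], "roll": 0, "claw": 0.002},
])

```text
time: 30.55
tool_pos: [0.5156, -0.0741, 0.1596]
tool_rot: [180.0, -0.0, -179.7]
contact_force: [-1.0, -0.8, -1.6]
opening: 0.0024
```

arm_command([
  {"slide": [-0.003, 0, 0], "roll": 0, "claw": 0.002},
  {"slide": [-0.002, 0, 0], "roll": 0, "claw": 0.002},
])

```text
time: 30.8
tool_pos: [0.5186, -0.0741, 0.1593]
tool_rot: [180.0, -0.2, -179.7]
contact_force: [-11.9, 0.3, 5.5]
opening: 0.0019
```

arm_command([
  {"slide": [-0.001, 0, 0], "roll": 0, "claw": 0.002},
  {"slide": [0, 0, 0], "roll": 0, "claw": 0.002},
])

```text
time: 31.05
tool_pos: [0.5187, -0.0741, 0.1593]
tool_rot: [180.0, -0.3, -179.7]
contact_force: [-12.0, -0.0, 6.4]
opening: 0.002
```

arm_command([
  {"slide": [0.01, 0, 0], "roll": 0, "claw": 0.002},
  {"slide": [0.03, 0, 0], "roll": 0, "claw": 0.002},
  {"slide": [0.03, 0, 0], "roll": 0, "claw": 0.002},
  {"slide": [0.02, 0, -0.05], "roll": 0, "claw": 0.002},
  {"slide": [0, 0.02, -0.06], "roll": 0, "claw": 0.002},
  {"slide": [0, 0.05, -0.05], "roll": 0, "claw": 0.002},
  {"slide": [0, 0.05, 0], "roll": 0, "claw": 0.002},
  {"slide": [0, 0.05, 0], "roll": 0, "claw": 0.002},
])

```text
time: 32.05
tool_pos: [0.4311, 0.0911, 0.3146]
tool_rot: [179.9, 0.2, -179.7]
contact_force: [0.9, -0.5, 0.4]
opening: 0.0021
```

arm_command([
  {"slide": [0, 0.05, 0], "roll": 0, "claw": 0.002},
  {"slide": [0, 0.05, 0], "roll": 0, "claw": 0.002},
  {"slide": [0, 0, 0], "roll": 0, "claw": 0.002},
  {"slide": [0, 0, 0], "roll": 0, "claw": 0.002},
  {"slide": [0, 0, 0], "roll": 0, "claw": 0.002},
])

```text
time: 32.67
tool_pos: [0.4304, 0.1881, 0.3135]
tool_rot: [-180.0, 0.0, -179.8]
contact_force: [-0.2, -0.1, 0.0]
opening: 0.002
```

```bash
python3 look.py l12; python3 ov.py o6 .501,-.1624,.103,.3 .4925,-.2504,.103,.3 .4935,-.3382,.103,.3; python3 - <<'E'
from h import *
d=eyes.snapshot('top'); b=d['img'].astype(float)
g=b[...,1]-np.maximum(b[...,0],b[...,2]); g[g<35]=0; g=g[140:230,335:365]
r,c=np.indices(g.shape); u=[335+(c*g).sum()/g.sum(),140+(r*g).sum()/g.sum()]
print(u,plane(d,[u],.1465))
E
```

```text
[[   0.4304    0.1882    0.3135  179.994     0.0289 -179.8079]
 [   0.4304    0.1883    0.3135  179.9954    0.026  -179.7953]] [-0.6557  0.3776  0.512 ] 32.775 0.0019119661763556746
[np.float64(353.1696730552424), np.float64(179.46674182638105)] [[ 0.5408799  -0.07400771  0.1465    ]]
```

View pics/o6.png

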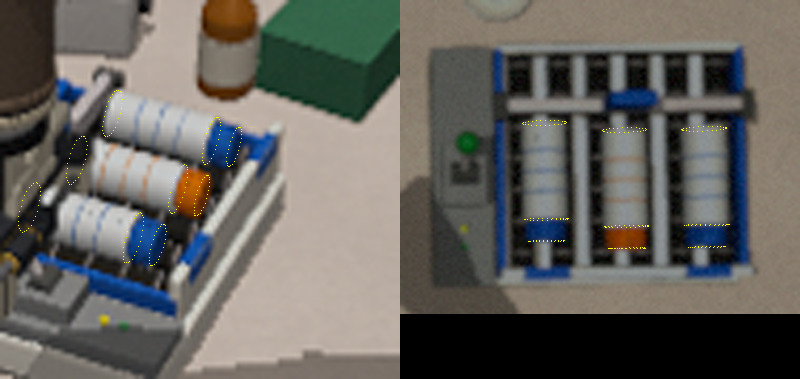

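View pics/l12.png

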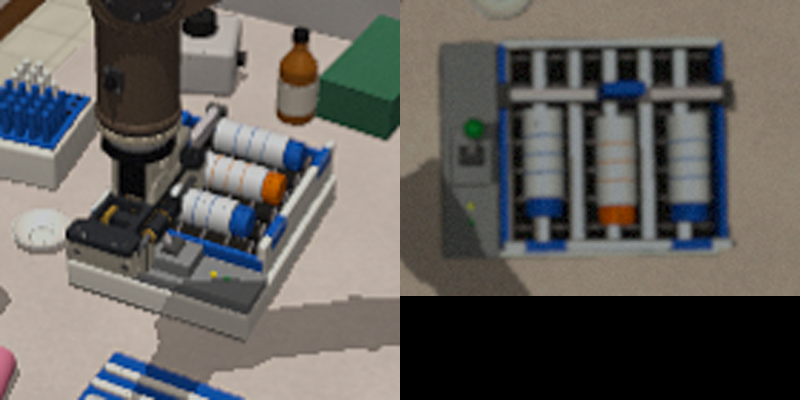

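```bash
python3 - <<'E'
from h import *
d=eyes.snapshot('top')
for im in (cv2.imread('pics/top0.png')[:,:,::-1],d['img']):
  for th in (20,35,60):
    b=im.astype(float)
    g=b[...,1]-np.maximum(b[...,0],b[...,2]); g[g<th]=0; g=g[140:205,335:365]
    r,c=np.indices(g.shape); u=[335+(c*g).sum()/g.sum(),140+(r*g).sum()/g.sum()]
    print(th,u,plane(d,[u],.1465)[0],int((g>0).sum()))
E
```

```text
20 [np.float64(353.45413260672115), np.float64(196.32742960944597)] [ 0.48929056 -0.07436605  0.1465    ] 52
35 [np.float64(353.4340949033392), np.float64(196.36906854130052)] [ 0.48916379 -0.07430373  0.1465    ] 34
60 [np.float64(353.6830601092896), np.float64(196.672131147541)] [ 0.48823425 -0.07505317  0.1465    ] 3
20 [np.float64(353.17931034482757), np.float64(179.49885057471263)] [ 0.54078129 -0.07403617  0.1465    ] 48
35 [np.float64(353.06386375731773), np.float64(179.44385311335816)] [ 0.54095191 -0.07368529  0.1465    ] 37
60 [np.float64(353.1892744479495), np.float64(179.38170347003154)] [ 0.54114029 -0.07407014  0.1465    ] 5
```

```bash
python3 - <<'E'
from h import *
d=eyes.snapshot('top'); cv2.imwrite('pics/final.png',d['img'][:,:,::-1]); print(sensors.read_state()['time'])
E
```

```text
33.025
```

View pics/final.png

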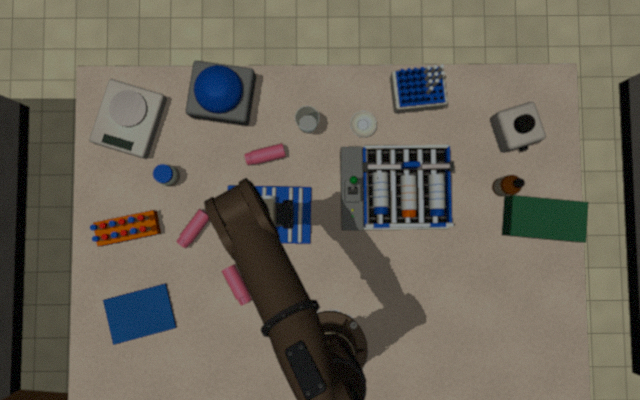

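```bash
python3 -c "
from station import r
print(r.job_done())"
```

```text
the job is handed in; nothing more can be done
None
```

I loaded the mixer and handed the job in at about 33 s. One check on the stop bar and lever travel came out shorter than the nominal figures.

**What I did:** I laid one blue-capped bottle in each outermost valley. On the lever side I gripped the bottle nearer its far end so the gripper body cleared the knob. Then I pushed the stop bar towards the bottles to a hard stop, and last pushed the run lever over to a hard stop.

**What matched in the last pictures:**
- All three bottles on the mixer fit the predicted resting outlines. Lane A and the middle lane are within about 2 mm of centre, and the lane B bottle lies about 8 mm further from the robot, on purpose.
- The beaker, dish, jar and reagent bottle are where they started. The arm hides the orange-capped bottle on the rack in the last picture, but an earlier one, taken after both lifts, shows it in its slot.
- The arm ended clear of everything at about 0.31 m height.

**What did not fully agree:**
- **Stop bar:** I saw it travel about 43 mm, not the full 50 mm. Its final position agrees with fully home, about 170 mm between its face and the near plate, and two pushes at different heights stopped at the same point. I took this to mean the bar did not start fully back.
- **Lever:** The knob moved about 52 mm, against 57 mm for the full swing. That puts it at about 0.89 rad if it started at exactly 0, which is above the 0.85 limit.

I did not measure roller rotation; I only saw that the bottles did not shift or roll when released.

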